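# Put the titration bench in order

### The arm

A 6-joint arm with a two-finger parallel gripper is mounted at the origin on the work surface. World frame = base frame: x ahead of the robot, y to its left, z up, the work surface at z = 0. Lengths are in m, angles in rad, forces in N, time in s.
With the tool pointing down it reaches from about 0.425 to 0.95 m from the base axis. Payload 3.5 kg.
Tool frame: the origin (TCP) lies at the very end of the fingers, on their centre line; the grasp point (between the pads) lies 19 mm behind it; z points along the fingers, y is the direction in which the jaws open and shut (so a half turn about z gives the same grasp; the last joint's range is limited). The gripper opens to 85 mm and grips with 20 to 120 N. Pads are 22 mm wide; open, the fingers measure 114 mm over their backs; the gripper's body (76 mm by 85 mm) begins 54 mm behind the grasp point. The pads swing forward as they close: fully open they stand 13 mm farther back than shut.
Start: joints at [-1.436, 0.286, 1.577, -0, 1.279, -0.15], TCP at [0.19, -0.648, 0.231] pointing down, gripper open.
Joint ranges: [-2.77, 2.77], [-0.9, 2.22], [0.21, 2.48], [-1.53, 4.67], [0.24, 2.81], [-2.84, 2.84]. Speed limits (rad/s): [2.79, 2.79, 3.14, 3.14, 3.14, 3.14].

### API

Orientations are given as a unit quaternion [x, y, z, w].
In Python, from plant import get_state, read_camera, get_calibration, ticket, search_frame, cut_out, pinpoint gives the robot as it stands.
- The arm moves only by the tool move_arm, never from a script. Its argument "plan" is a list that holds one entry, the list of rows, each a list of 7 numbers: the turn, a rotation vector about the tool's x, y, z in degrees, then the shift along the tool's x, y, z in m, then the finger opening in m, from 0 to 0.0854. In form: [[[ax, ay, az, x, y, z, hand], ...]]. A call has exactly 5 rows; each row is the pose to reach, as a shift and turn from the pose measured when the call began, along the tool's axes at that moment; what a row does not reach only later rows make up. A row lasts 1/8 s, in which the tool goes at most 62.5 mm and 10.7 degrees, less where a joint would pass 70% of its speed; a pose out of reach is approached as far as the arm can. A call with a gripper value outside its range is refused whole. The fingers move at their own pace and stop on an object; "force" is the grip in N (left out, the last holds). Time passes only in rows, so rows that repeat a pose let the fingers close, or fill a call up. It gives the time, the measured TCP pose, the force and the opening at its end, in the units of the state.
- get_state(): the state, without advancing time (a new reading comes with each control period).
- read_camera(name): name is "scene" or "side" or "wrist"; returns the picture (420x560x3 uint8, red, green, blue); there is no depth.
- get_calibration(name): a dict with "mtx" (3x3 intrinsics, pixels), "dist_coeffs" ([k1, k2, p1, p2, k3] as OpenCV has them; the pictures are not rectified), "extrinsics" (4x4, takes a point from camera to world coordinates); the wrist camera has in their place "hand_eye" (4x4, takes a point from camera to tool coordinates, whose origin is the TCP and whose axes are the flange's). Camera axes: x right, y up, looking along -z (the intrinsics and any distortion apply to the point x, -y, -z); pixel columns grow to the right and rows downward; lengths in m; the calibration is good to about 2 mm. A picture is of the moment at which its call begins: read the wrist's pose just before it. get_calibration takes no time and is no camera call.
- ticket.sign_off(): hands the job in, once; it reports no verdict.
Trained networks look in the newest picture that a camera, given by its name, has taken for a name from the list of things; names that differ only in an ending like _2 or _b are one class to them, and where a whole thing is asked for, a point or a joint stands for the part that bears it (a point fixed in the world has none). Each returns a list of dicts, best first, with "p" (0 to 1); they miss things now and then, are a little off and sometimes report something else, mostly with a low value. They report only what shows in the picture. A call takes as long as a camera call. They do not tell look-alikes from the thing itself.
- search_frame(camera, query): "centre" ([column, row] in pixels, amid what is visible of it).
- cut_out(camera, query): "pixels" (420x560 bool, what is visible of it) and "centre" ([column, row] in pixels, amid what is visible of it).
- pinpoint(camera, query): "centre" ([column, row] in pixels: a listed point, or the origin of a listed thing).
The state is a dict: "time": time; "qpos": joint angles; "dq": joint speeds; "joint_efforts": joint torques, N m; "eef_pos": TCP position; "tcp_rot": TCP orientation; "contact_force": force on the tool from outside, world axes, zero at the start; "wrist_torque": the same for the moment, N m; "opening": opening from 0.0 (shut) to 1.0 (fully open).
Only numpy, scipy, OpenCV 4.12 (cv2) and the standard library are available. Lean on these libraries where they do the work, as an engineer would, in place of code of your own. Each camera call takes 0.05 s, during which the arm holds its last target.

### The job

Put the titration bench in order for the night. Push the drip tray along the table up against the front of the electrode rest, centred on it; after that lay every capped electrode on the rest, each down in its own pair of notches across both rails, heads at the high side and caps hanging over the tray. Also push the magnetic stirrer home into the titrator's corner bracket, square and flush with both fences (when you do that is up to you), leave the other glassware and tools where they are, and let go of everything.

Things in the scene. Friction and masses are not known exactly. Their poses are not given: they have to be found in the camera images.
- titrator: fixed white titrator with an aluminium L-shaped bracket on the table. Origin on the table at the bracket's INNER corner. One fence has its inner face at x = 0 (y -120 to +10 mm), the other at y = 0 (x -120 to 0 mm); both 25 mm high, 10 mm thick. The stirrer belongs in the quadrant x < 0, y < 0. The housing (50 mm and higher) starts at y = +25 mm
- stirrer: loose white magnetic stirrer, a box 110 x 110 mm, 45 mm high, with a round plate (look only, 4 mm) on top, about 0.6 kg. Origin: centre of its underside, axes square with its sides. Home, its centre is at x = y = -55 mm in the titrator's frame, sides parallel with the fences
- rest: fixed grey electrode rest; origin: centre of its underside. Base plate 72 (x) x 190 (y) x 8 mm; above it, open between, two rails along y, 8 mm thick, 26 mm either side of the middle, tops in a plane that is 75 mm up at the middle and rises 12 degrees (0.209 rad) towards +x. 10 mm high teeth leave 4 notches 22 mm wide in each rail, at y = -72, -24, 24, 72 mm
- tray: loose white open drip tray, 80 (x) x 200 (y) x 22 mm high, walls and floor 4 mm, 0.25 kg. Origin: centre of its underside. In place, a long side touches the front (-x) edge of the rest's base plate: centre at x = -76 mm, y = 0 in the rest's frame, under the caps, which hang about 60 mm above the table
- rest_seat1 (a point): seat 1 of the rest (its y = -72 mm): where the origin of an electrode lying in this pair of notches is, 81 mm above the table, the electrode rising 12 degrees towards the rest's +x; it can shift about 9 mm along before head or cap meets a rail
- rest_seat2 (a point): seat 2 of the rest (its y = -24 mm): where the origin of an electrode lying in this pair of notches is, 81 mm above the table, the electrode rising 12 degrees towards the rest's +x; it can shift about 9 mm along before head or cap meets a rail
- rest_seat3 (a point): seat 3 of the rest (its y = 24 mm): where the origin of an electrode lying in this pair of notches is, 81 mm above the table, the electrode rising 12 degrees towards the rest's +x; it can shift about 9 mm along before head or cap meets a rail
- rest_seat4 (a point): seat 4 of the rest (its y = 72 mm): where the origin of an electrode lying in this pair of notches is, 81 mm above the table, the electrode rising 12 degrees towards the rest's +x; it can shift about 9 mm along before head or cap meets a rail
- electrode1: capped electrode, one of three or four alike (absent: None), 130 mm long, 60 g: grey round shaft, 12 mm thick, 78 mm long, between a green square head (20 x 20 x 34 mm, +x end, with a 6 mm look-only stub) and a black square cap (20 x 20 x 18 mm, -x end). Origin on the axis, middle of the shaft; x runs from cap to head. Starts lying on the table (axis 10 mm up), head roughly away from the robot
- electrode1_head (a point): centre of the head of electrode1, 56 mm from its origin along +x
- electrode2: capped electrode, one of three or four alike (absent: None), 130 mm long, 60 g: grey round shaft, 12 mm thick, 78 mm long, between a green square head (20 x 20 x 34 mm, +x end, with a 6 mm look-only stub) and a black square cap (20 x 20 x 18 mm, -x end). Origin on the axis, middle of the shaft; x runs from cap to head. Starts lying on the table (axis 10 mm up), head roughly away from the robot
- electrode2_head (a point): centre of the head of electrode2, 56 mm from its origin along +x
- electrode3: capped electrode, one of three or four alike (absent: None), 130 mm long, 60 g: grey round shaft, 12 mm thick, 78 mm long, between a green square head (20 x 20 x 34 mm, +x end, with a 6 mm look-only stub) and a black square cap (20 x 20 x 18 mm, -x end). Origin on the axis, middle of the shaft; x runs from cap to head. Starts lying on the table (axis 10 mm up), head roughly away from the robot
- electrode3_head (a point): centre of the head of electrode3, 56 mm from its origin along +x
- electrode4: capped electrode, one of three or four alike (absent: None), 130 mm long, 60 g: grey round shaft, 12 mm thick, 78 mm long, between a green square head (20 x 20 x 34 mm, +x end, with a 6 mm look-only stub) and a black square cap (20 x 20 x 18 mm, -x end). Origin on the axis, middle of the shaft; x runs from cap to head. Starts lying on the table (axis 10 mm up), head roughly away from the robot
- electrode4_head (a point): centre of the head of electrode4, 56 mm from its origin along +x
- vial: small amber jar, 36 mm across, 60 mm high, bystander; origin under its centre
- beaker: glass beaker, 64 mm across, 75 mm high, bystander; origin under its centre
- reagent: amber bottle, 60 mm across, 130 mm high, bystander; origin under its centre
- washbottle: white bottle with green cap, 64 mm across, 150 mm high, bystander; origin under its centre
- dish: white ceramic dish, 70 mm across, 22 mm high, bystander; origin under its centre
- spatula: laboratory spatula, 160 mm long, lying on the table, bystander; origin under its centre, handle to -x
Not all that is in view belongs to the job. Leave any blue, orange or yellow look-alike of the electrode4 alone.

How it is judged:
By the outcome, as a careful person would: the job done as asked, in the order asked, and still so for the second after the job is handed in, with the robot touching nothing.
Of electrode1, electrode2, electrode3, electrode4 only 3 to 4 are there at a start; the rules pass over those that are not, and their reading is None.
At some moment in a run one of stirrer, tray may be knocked a few centimetres aside while the robot is not near it.
Once in a run the grip may slacken for a moment while it holds something.
It also fails if it takes over 208 s, if anything falls off the work surface, if the arm or the gripper's body presses on something with over 40 N, if the wrist force passes 120 N, or if a joint passes its speed limit or range.

## Working session

There is one attempt and no reset: what is moved stays moved. The work goes in short steps, Python scripts to look and compute and a tool call to move; the robot and the scene stay as the last step left them, time stands still between calls to the robot, and variables do not carry over. Pictures are saved under pics/ and viewed, and the job is handed in when it is done.

Besides the shell and the picture viewer there is one more tool, called after ">>>" by a JSON object that holds its "api" and its "payload". move_arm: Moves the arm, as the interface text tells. Its arguments: {"type":"object","properties":{"plan":{"type":"array","items":{"type":"array","items":{"type":"array","items":{"type":"number"}}}},"force":{"type":"number"}},"required":["plan"]}

```bash
ls -la; mkdir -p pics; python3 - <<'E'
from plant import *
import cv2,numpy as np
print(get_state())
for n in ["scene","side","wrist"]:
    im=read_camera(n); cv2.imwrite(f"pics/{n}0.png",im[:,:,::-1])
    c=get_calibration(n); print(n,{k:np.round(v,4).tolist() for k,v in c.items()})
E
```

```text
total 12
drwxr-xr-x  3 agent agent 4096 Dec  7 07:07 .
drwxr-xr-x 23 root  root  4096 Dec  7 07:07 ..
drwxr-xr-x  2 agent agent 4096 Dec  7 07:07 pics
{'time': 0.0, 'qpos': array([-1.43602061e+00,  2.87203598e-01,  1.57818693e+00,  1.23070480e-05,
        1.27854615e+00, -1.49983624e-01]), 'dq': array([ 0.00255068,  0.0021279 , -0.00058637,  0.00184478,  0.00069615,
        0.00083683]), 'joint_efforts': array([-6.40287799e-04, -4.05986559e+01, -2.92624193e+01, -2.16572307e-04,
        5.87431190e-03, -5.71664060e-06]), 'eef_pos': array([ 0.1895792 , -0.64715573,  0.22991648]), 'tcp_rot': array([ 9.89880699e-01,  1.41897248e-01,  1.48021517e-05, -1.17192871e-03]), 'contact_force': array([ 0.00062432,  0.35616215, -0.07253232]), 'wrist_torque': array([ 0.0071949 , -0.00892665, -0.05147333]), 'opening': 1.0029662233788044}
scene {'mtx': [[437.9721, 0.0, 279.6752], [0.0, 437.9721, 210.2285], [0.0, 0.0, 1.0]], 'dist_coeffs': [-0.0303, 0.0, 0.0, 0.0, 0.0], 'extrinsics': [[0.1669, -0.7687, 0.6174, 1.2977], [0.9859, 0.1397, -0.0925, -0.2208], [-0.0151, 0.6242, 0.7811, 0.9886], [0.0, 0.0, 0.0, 1.0]]}
side {'mtx': [[503.4702, 0.0, 284.3701], [0.0, 503.4702, 205.7205], [0.0, 0.0, 1.0]], 'dist_coeffs': [0.0599, 0.0, 0.0, 0.0, 0.0], 'extrinsics': [[0.7058, 0.484, -0.5172, -0.3038], [-0.7082, 0.4662, -0.5301, -0.977], [-0.0155, 0.7405, 0.6719, 1.2047], [0.0, 0.0, 0.0, 1.0]]}
wrist {'mtx': [[342.6365, 0.0, 278.3904], [0.0, 342.6365, 208.1902], [0.0, 0.0, 1.0]], 'dist_coeffs': [-0.0796, 0.0, 0.0, 0.0, 0.0], 'hand_eye': [[0.0007, 0.946, 0.3243, 0.0825], [1.0, -0.0008, 0.0004, 0.0008], [0.0006, 0.3243, -0.946, -0.1428], [0.0, 0.0, 0.0, 1.0]]}
```

View pics/scene0.png

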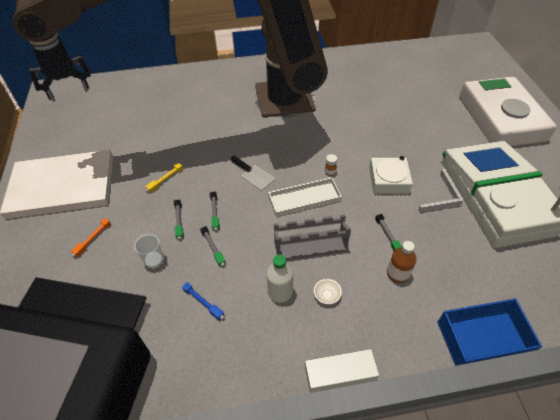

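View pics/side0.png

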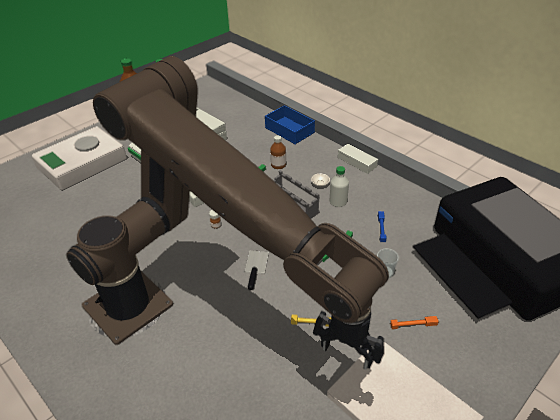

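View pics/wrist0.png

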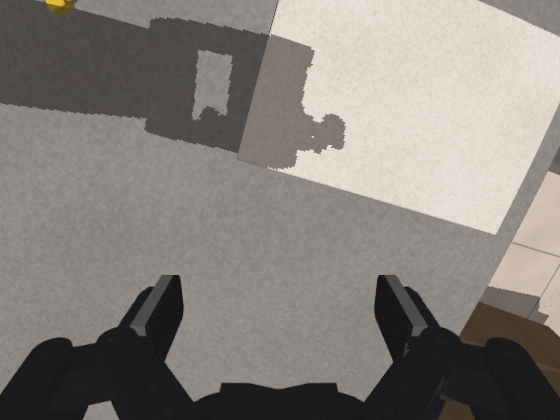

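```bash
cat > h.py <<'E'
from plant import *
import cv2,numpy as np
from scipy.spatial.transform import Rotation as R
def campose(n,st=None):
    c=get_calibration(n)
    if n!="wrist": T=np.array(c["extrinsics"])
    else:
        st=st or get_state(); B=np.eye(4); B[:3,:3]=R.from_quat(st["tcp_rot"]).as_matrix(); B[:3,3]=st["eef_pos"]; T=B@np.array(c["hand_eye"])
    return c,T
def ray(n,px,z,st=None):
    c,T=campose(n,st)
    u=cv2.undistortPoints(np.array(px,float).reshape(-1,1,2),np.array(c["mtx"]),np.array(c["dist_coeffs"])).reshape(-1,2)
    d=np.c_[u[:,0],-u[:,1],-np.ones(len(u))]@T[:3,:3].T
    o=T[:3,3]; return o+d*((z-o[2])/d[:,2])[:,None]
def proj(n,P,st=None):
    c,T=campose(n,st); p=(np.array(P,float).reshape(-1,3)-T[:3,3])@T[:3,:3]
    q=p*[1,-1,-1]
    return cv2.projectPoints(q,np.zeros(3),np.zeros(3),np.array(c["mtx"]),np.array(c["dist_coeffs"]))[0].reshape(-1,2)
def shot(n,name):
    st=get_state(); im=read_camera(n); cv2.imwrite(f"pics/{name}.png",im[:,:,::-1]); return st,im
def rel(pos,quatR,st=None):
    "goal pose -> shift in tool axes (m), turn rotvec deg"
    st=st or get_state(); R0=R.from_quat(st["tcp_rot"])
    return np.round(R0.inv().apply(np.array(pos)-st["eef_pos"]),4), np.round((R0.inv()*quatR).as_rotvec(degrees=True),2)
E
python3 - <<'E'
from h import *
Z=dict(titrator=0,stirrer=0,rest=0,tray=0,rest_seat1=.081,rest_seat4=.081,electrode1=.01,electrode1_head=.01,vial=0,beaker=0,reagent=0,washbottle=0,dish=0,spatula=0)
read_camera("scene")
for k,z in Z.items():
    for r in pinpoint("scene",k)[:6]:
        if r["p"]>.2: print(k,round(r["p"],2),np.round(r["centre"],1),np.round(ray("scene",r["centre"],z)[0],3))
E
```

```text
titrator 0.89 [457.2 204.2] [ 0.587  0.409 -0.   ]
stirrer 0.33 [303. 196.] [ 0.475 -0.027  0.   ]
stirrer 0.24 [456.9 204.3] [ 0.587  0.408 -0.   ]
rest 0.67 [309.9 244.9] [ 0.65  -0.043  0.   ]
rest 0.45 [303.4 192.5] [ 0.462 -0.023  0.   ]
rest 0.42 [331.  170.2] [0.388 0.08  0.   ]
tray 0.78 [306.9 194.1] [ 0.47  -0.014  0.   ]
rest_seat1 0.77 [337.7 220.8] [0.642 0.029 0.081]
rest_seat1 0.73 [299.  227.3] [ 0.645 -0.074  0.081]
rest_seat1 0.73 [322.3 226.3] [ 0.652 -0.014  0.081]
rest_seat1 0.64 [284.  230.7] [ 0.648 -0.114  0.081]
rest_seat4 0.77 [337.7 220.8] [0.642 0.029 0.081]
rest_seat4 0.73 [299.  227.3] [ 0.645 -0.074  0.081]
rest_seat4 0.73 [322.3 226.3] [ 0.652 -0.014  0.081]
rest_seat4 0.64 [284.  230.7] [ 0.648 -0.114  0.081]
electrode1 0.85 [202.2 298.4] [ 0.765 -0.34   0.01 ]
electrode1 0.82 [177.9 213.1] [ 0.482 -0.393  0.01 ]
electrode1 0.78 [ 92.2 234.3] [ 0.515 -0.632  0.01 ]
electrode1 0.77 [211.5 244.8] [ 0.609 -0.306  0.01 ]
electrode1 0.64 [168.5 176.6] [ 0.333 -0.419  0.01 ]
electrode1 0.56 [214.1 207.4] [ 0.48  -0.289  0.01 ]
electrode1_head 0.7 [179.5 231.1] [ 0.548 -0.39   0.01 ]
vial 0.56 [332.2 170.3] [0.389 0.084 0.   ]
vial 0.42 [153.3 255.1] [ 0.608 -0.464 -0.   ]
vial 0.35 [338.7 222.9] [ 0.591  0.052 -0.   ]
beaker 0.61 [154.2 256.9] [ 0.614 -0.462  0.   ]
beaker 0.33 [178.1 210.8] [ 0.466 -0.394  0.   ]
reagent 0.87 [399.2 271.2] [ 0.771  0.168 -0.   ]
washbottle 0.86 [280.1 292.8] [ 0.778 -0.147  0.   ]
dish 0.8 [329.4 295. ] [ 0.806 -0.027  0.   ]
dish 0.72 [155.6 256.6] [ 0.614 -0.458  0.   ]
spatula 0.68 [249.9 171.8] [ 0.349 -0.169  0.   ]
```

```bash
python3 - <<'E'
import cv2
im=cv2.imread("pics/scene0.png")
cv2.imwrite("pics/c1.png",cv2.resize(im[140:280,130:290],None,fx=5,fy=4.2,interpolation=cv2.INTER_CUBIC)[:600,:800])
cv2.imwrite("pics/c2.png",cv2.resize(im[140:290,260:470],None,fx=3.8,fy=3.8,interpolation=cv2.INTER_CUBIC)[:600,:800])
E
```

```text
(no output)
```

View pics/c1.png

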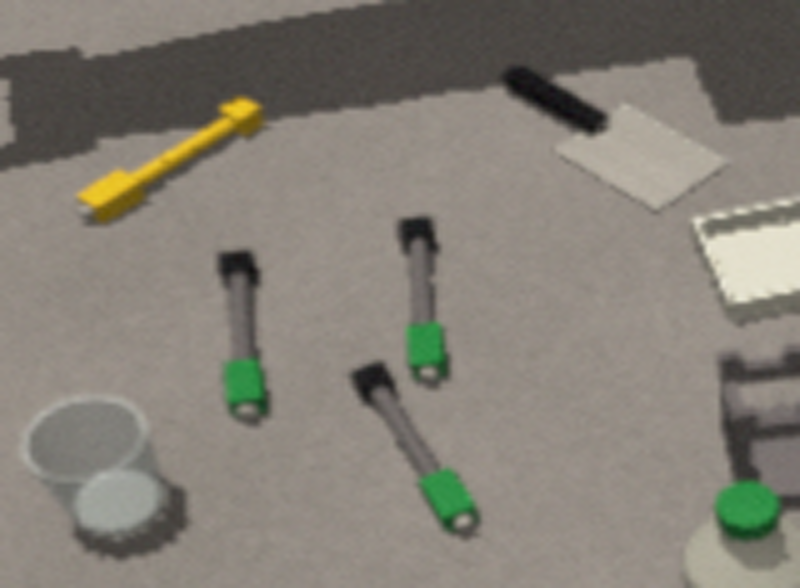

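View pics/c2.png

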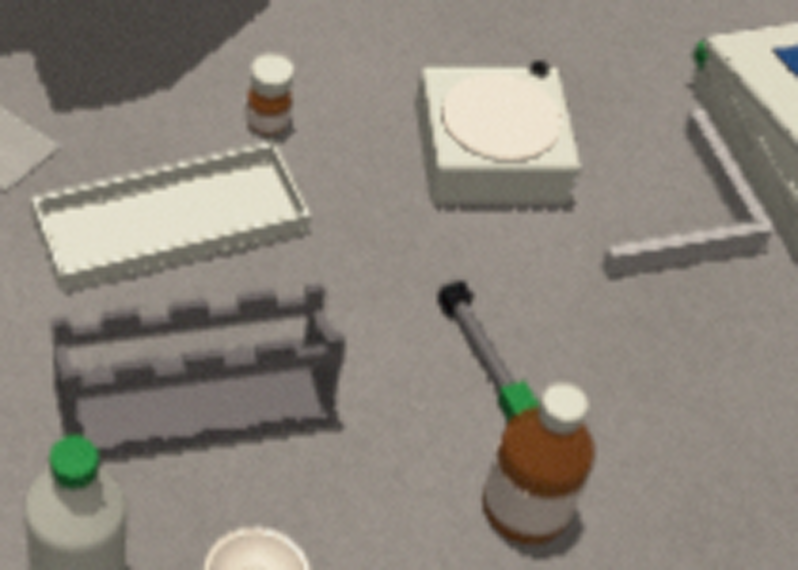

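```bash
python3 - <<'E'
from h import *
print(rel([.5,-.28,.30],R.from_quat([1,0,0,0])))
E
```

```text
(array([ 0.4012, -0.2658, -0.0686]), array([ 1.000e-02, -0.000e+00,  1.631e+01]))
```

>>> {"api": "move_arm", "payload": {"plan": [[[0,0,16.3,0.401,-0.266,-0.069,0.085],[0,0,16.3,0.401,-0.266,-0.069,0.085],[0,0,16.3,0.401,-0.266,-0.069,0.085],[0,0,16.3,0.401,-0.266,-0.069,0.085],[0,0,16.3,0.401,-0.266,-0.069,0.085]]]}}

```text
time: 1.52
eef_pos: [0.3901, -0.4096, 0.2763]
tcp_rot: [1.0, -0.0, 0.0, 0.0]
contact_force: [1.2, -0.2, -0.1]
opening: 0.998
```

```bash
python3 - <<'E'
from h import *
print(rel([.5,-.28,.30],R.from_quat([1,0,0,0])))
E
```

```text
(array([ 0.11  , -0.1296, -0.0237]), array([ 0.04, -0.03, -0.  ]))
```

>>> {"api": "move_arm", "payload": {"plan": [[[0,0,0,0.11,-0.13,-0.024,0.085],[0,0,0,0.11,-0.13,-0.024,0.085],[0,0,0,0.11,-0.13,-0.024,0.085],[0,0,0,0.11,-0.13,-0.024,0.085],[0,0,0,0.11,-0.13,-0.024,0.085]]]}}

```text
time: 2.15
eef_pos: [0.4998, -0.2798, 0.3001]
tcp_rot: [1.0, 0.0, 0.0, 0.0]
contact_force: [-0.3, 0.7, -0.7]
opening: 0.997
```

```bash
cat >> h.py <<'E'
def look(name,qs,cam="wrist",pmin=.3):
    st,im=shot(cam,name); print("t",round(st["time"],2),np.round(st["eef_pos"],4))
    for k,z in qs.items():
        for r in pinpoint(cam,k)[:7]:
            if r["p"]>pmin: print(k,round(r["p"],2),np.round(r["centre"],1),np.round(ray(cam,r["centre"],z,st)[0],4))
    return st,im
E
python3 - <<'E'
from h import *
look("w1",dict(electrode1=.01,electrode1_head=.01,rest_seat1=.081,rest=0,tray=0))
E
```

```text
t 2.15 [ 0.4998 -0.2798  0.3001]
electrode1 0.95 [303.  76.] [ 0.6009 -0.3102  0.01  ]
electrode1 0.82 [541.6 149.8] [ 0.5167 -0.6315  0.01  ]
electrode1 0.69 [367.2 162.2] [ 0.4968 -0.3951  0.01  ]
electrode1 0.65 [382.  280.2] [ 0.3234 -0.4321  0.01  ]
electrode1 0.55 [288.4 177.1] [ 0.4768 -0.294   0.01  ]
electrode1_head 0.85 [365.5 122. ] [ 0.5474 -0.3891  0.01  ]
electrode1_head 0.42 [ 89.9 170.7] [ 0.4863 -0.0321  0.01  ]
rest_seat1 0.9 [113.6  23.3] [ 0.6499 -0.1193  0.081 ]
rest_seat1 0.67 [62.9 26.2] [ 0.6499 -0.0662  0.081 ]
rest_seat1 0.67 [21.6 30. ] [ 0.6493 -0.0203  0.081 ]
tray 0.86 [ 87.6 170.5] [ 0.4844 -0.0231  0.    ]
```

View pics/w1.png

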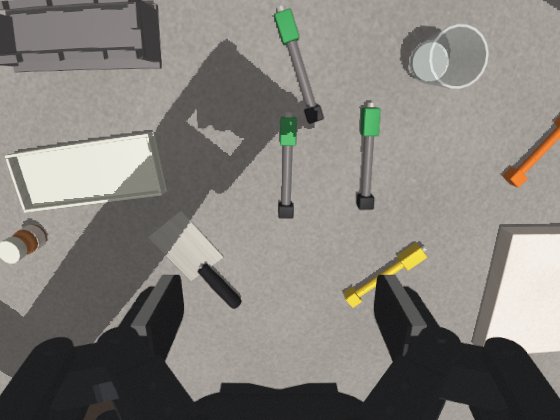

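>>> {"api": "move_arm", "payload": {"plan": [[[0,0,0,-0.03,-0.24,0,0.085],[0,0,0,-0.03,-0.24,0,0.085],[0,0,0,-0.03,-0.24,0,0.085],[0,0,0,-0.03,-0.24,0,0.085],[0,0,0,-0.03,-0.24,0,0.085]]]}}

```text
time: 3.08
eef_pos: [0.4693, -0.0381, 0.3002]
tcp_rot: [1.0, 0.001, 0.001, 0.0]
contact_force: [-0.0, 0.2, 0.1]
opening: 0.995
```

```bash
python3 - <<'E'
from h import *
st,im=look("w2",dict(electrode1=.01,electrode1_head=.01,rest_seat1=.081,rest=0,tray=0,stirrer=0,titrator=0))
for k in ["tray"]:
    for r in cut_out("wrist",k)[:2]:
        m=r["pixels"].astype(np.uint8); b=cv2.minAreaRect(np.argwhere(m)[:,::-1].astype(np.float32)); print(k,r["p"],m.sum(),b)
        print(np.round(ray("wrist",cv2.boxPoints(b),.022,st),4))
E
```

```text
t 3.08 [ 0.4693 -0.0381  0.3002]
electrode1 0.94 [548.2 142.1] [ 0.4977 -0.3969  0.01  ]
electrode1 0.83 [500.7  51.6] [ 0.6057 -0.3086  0.01  ]
electrode1 0.73 [102.    8.6] [0.6492 0.1672 0.01  ]
electrode1 0.73 [541.5 259.6] [ 0.324  -0.4325  0.01  ]
electrode1 0.65 [472.9 154. ] [ 0.4794 -0.2926  0.01  ]
electrode1_head 0.67 [268.6 146.3] [ 0.4863 -0.0267  0.01  ]
electrode1_head 0.58 [493.    5.9] [ 0.6565 -0.2913  0.01  ]
electrode1_head 0.55 [550.8 104.2] [ 0.5465 -0.3895  0.01  ]
rest 0.73 [280.6   4. ] [ 0.6517 -0.0411  0.    ]
rest 0.59 [548.7 142.9] [ 0.4954 -0.4062  0.    ]
tray 0.64 [269.  146.6] [ 0.4845 -0.027   0.    ]
tray 0.41 [502.6  54.1] [ 0.6041 -0.3179  0.    ]
stirrer 0.93 [ 71.5 171.1] [0.4529 0.2421 0.    ]
tray 0.95 10755 ((267.9163513183594, 148.53927612304688), (67.53424072265625, 164.57089233398438), 83.2901611328125)
[[ 0.5146  0.0775  0.022 ]
 [ 0.5374 -0.1189  0.022 ]
 [ 0.4559 -0.1339  0.022 ]
 [ 0.43    0.0741  0.022 ]]
```

View pics/w2.png

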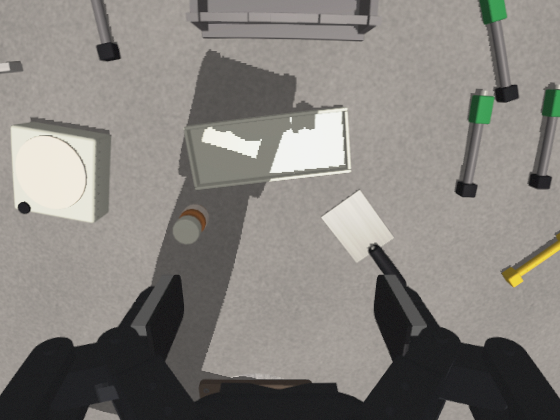

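>>> {"api": "move_arm", "payload": {"plan": [[[0,0,0,0.11,0,0,0.085],[0,0,0,0.11,0,0,0.085],[0,0,0,0.11,0,0,0.085],[0,0,0,0.11,0,0,0.085],[0,0,0,0.11,0,0,0.085]]]}}

```text
time: 4.15
eef_pos: [0.5792, -0.0419, 0.3002]
tcp_rot: [1.0, -0.002, 0.0, 0.0]
contact_force: [-0.1, -0.3, 0.4]
opening: 0.993
```

```bash
python3 - <<'E'
from h import *
st,im=look("w3",dict(electrode1=.01,electrode1_head=.01,rest_seat1=.081,rest=0,tray=0,stirrer=0,titrator=0))
cv2.imwrite("pics/w3z.png",cv2.resize(im[40:240,150:400,::-1],None,fx=3,fy=3,interpolation=cv2.INTER_CUBIC))
E
```

```text
t 4.15 [ 0.5792 -0.0419  0.3002]
electrode1 0.94 [530.9   7.6] [ 0.7663 -0.3457  0.01  ]
electrode1 0.72 [457.7 229.4] [ 0.4814 -0.2933  0.01  ]
electrode1 0.69 [529.7 218.1] [ 0.4975 -0.3988  0.01  ]
electrode1 0.63 [107. 106.] [0.6486 0.17   0.01  ]
electrode1 0.63 [517.9 320.2] [ 0.3229 -0.4253  0.01  ]
electrode1 0.56 [482.9 140.6] [ 0.605  -0.3073  0.01  ]
electrode1_head 0.98 [531.5 186.6] [ 0.5437 -0.3903  0.01  ]
electrode1_head 0.69 [278.4 100.7] [ 0.6516 -0.0432  0.01  ]
rest_seat1 0.89 [304.9 104.2] [ 0.6498 -0.0702  0.081 ]
rest_seat1 0.82 [206.9 103.5] [0.6511 0.0298 0.081 ]
rest_seat1 0.69 [349.7 102.7] [ 0.6515 -0.116   0.081 ]
rest_seat1 0.58 [257.6 104.4] [ 0.6497 -0.022   0.081 ]
rest 0.89 [281.3 101.9] [ 0.6499 -0.0468  0.    ]
tray 0.82 [266.3 224.1] [ 0.4868 -0.0259  0.    ]
tray 0.63 [460.1 231.2] [ 0.4744 -0.3032  0.    ]
stirrer 0.89 [ 84.  243.7] [0.4563 0.2411 0.    ]
stirrer 0.36 [364.1 308.9] [ 0.3457 -0.1743  0.    ]
```

View pics/w3.png

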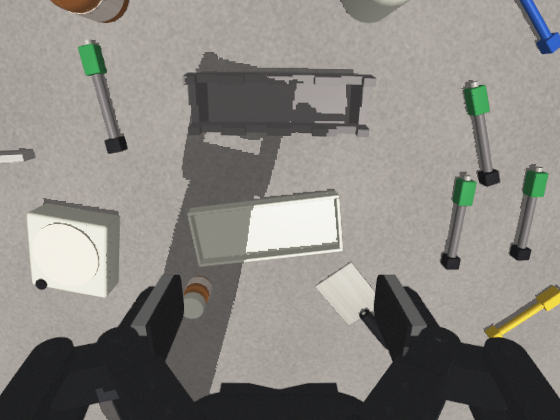

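View pics/w3z.png

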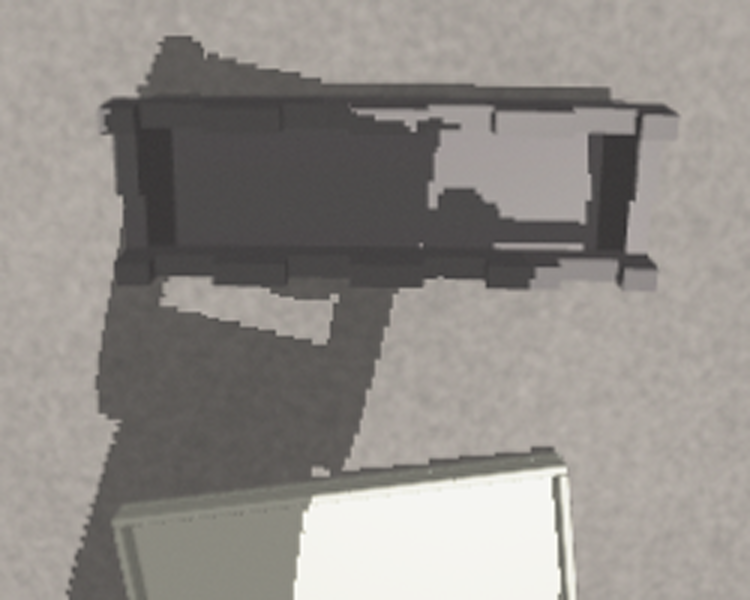

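```bash
cat >> h.py <<'E'
def T2(x,y,yaw,P):
    c,s=np.cos(yaw),np.sin(yaw); P=np.array(P,float)
    return np.c_[x+c*P[:,0]-s*P[:,1], y+s*P[:,0]+c*P[:,1], P[:,2]]
def poly(im,n,P,st,col,closed=True,f=1,off=(0,0)):
    p=(proj(n,P,st)-off)*f+(f-1)/2
    cv2.polylines(im,[np.round(p*8).astype(np.int32)],closed,col,1,cv2.LINE_AA,3)
def box(lx,ly,z,cx=0,cy=0): return [[cx-lx/2,cy-ly/2,z],[cx+lx/2,cy-ly/2,z],[cx+lx/2,cy+ly/2,z],[cx-lx/2,cy+ly/2,z]]
def over(im,n,st,out,win,f,objs):
    x0,y0,x1,y1=win; v=cv2.resize(np.ascontiguousarray(im[y0:y1,x0:x1,::-1]),None,fx=f,fy=f,interpolation=cv2.INTER_CUBIC)
    for P,col in objs: poly(v,n,P,st,col,True,f,(x0,y0))
    cv2.imwrite(f"pics/{out}.png",v)
def restobj(x,y,yaw):
    t=np.tan(.209)
    o=[(T2(x,y,yaw,box(72,190,8)*np.array([.001,.001,.001]) if 0 else np.array(box(.072,.190,.008))),(0,0,255))]
    for s in (-1,1):
        z=.075+s*.026*t
        o.append((T2(x,y,yaw,[[s*.026-.004,-.095,z-.004*t],[s*.026+.004,-.095,z+.004*t],[s*.026+.004,.095,z+.004*t],[s*.026-.004,.095,z-.004*t]]),(0,255,0)))
        for yc in(-.072,-.024,.024,.072): o.append((T2(x,y,yaw,[[s*.026,yc-.011,z+.01],[s*.026,yc-.011,z],[s*.026,yc+.011,z],[s*.026,yc+.011,z+.01]]),(255,255,0)))
    return o
def trayobj(x,y,yaw,c=(255,0,255)):
    return [(T2(x,y,yaw,np.array(box(.08,.2,.022))),c),(T2(x,y,yaw,np.array(box(.072,.192,.022))),c),(T2(x,y,yaw,np.array(box(.08,.2,0))),(0,160,255))]
E
cat > fit.py <<'E'
from h import *
from scipy.optimize import least_squares
E
python3 - <<'E'
from h import *
st=get_state(); im=read_camera("wrist")
over(im,"wrist",st,"o1",(150,40,400,240),3,restobj(.6505,-.0446,0)+trayobj(.4866,-.026,.11))
im=read_camera("scene")
over(im,"scene",None,"o2",(250,160,380,270),6,restobj(.6505,-.0446,0)+trayobj(.4866,-.026,.11))
E
```

```text
(no output)
```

View pics/o1.png

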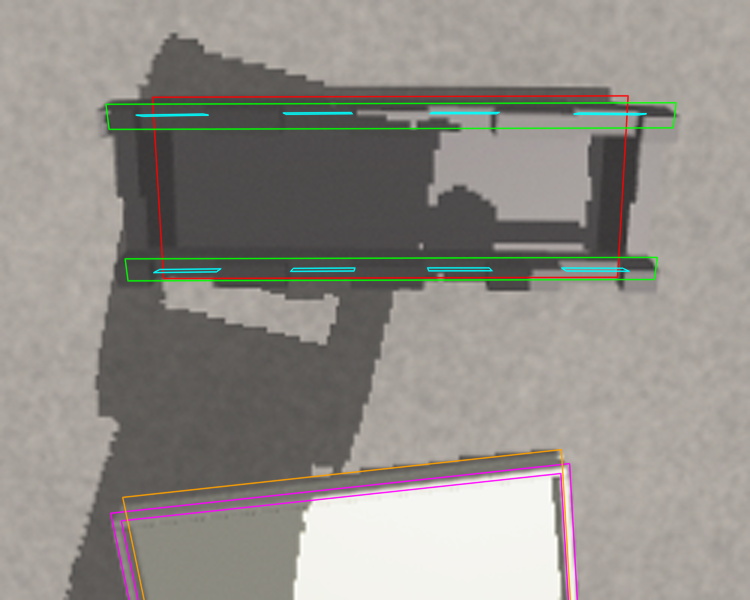

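View pics/o2.png

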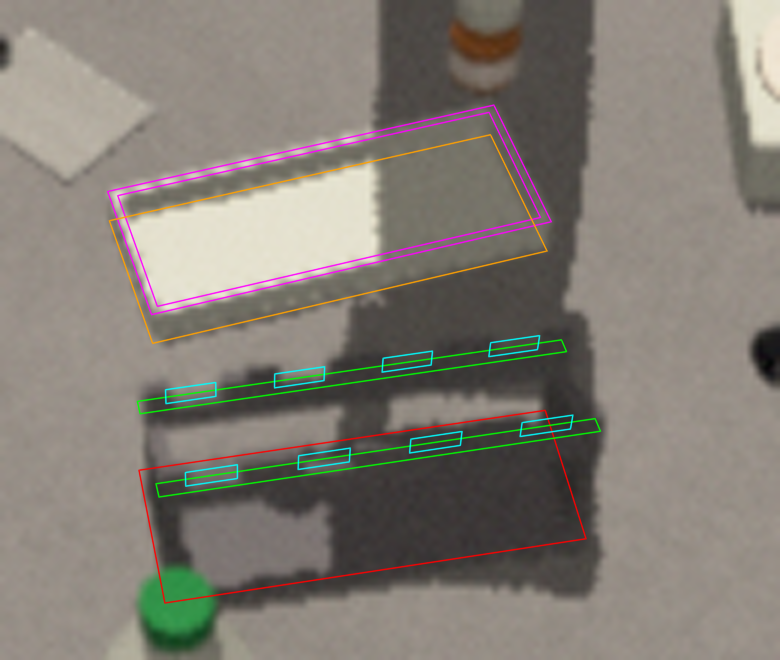

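```bash
python3 - <<'E'
from h import *
im=cv2.imread("pics/scene0.png")[:,:,::-1]
over(im,"scene",None,"o3",(262,200,362,262),8,restobj(.6505,-.0435,-.012))
over(im,"scene",None,"o3b",(262,200,362,262),8,[])
E
```

```text
(no output)
```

View pics/o3.png

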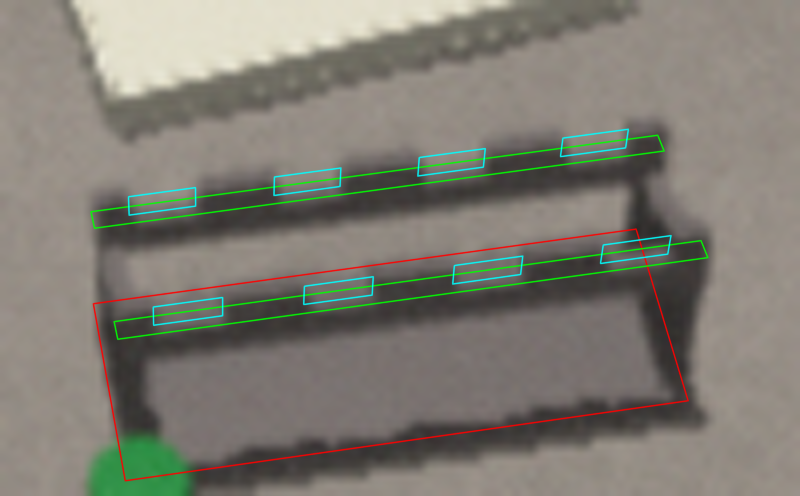

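View pics/o3b.png

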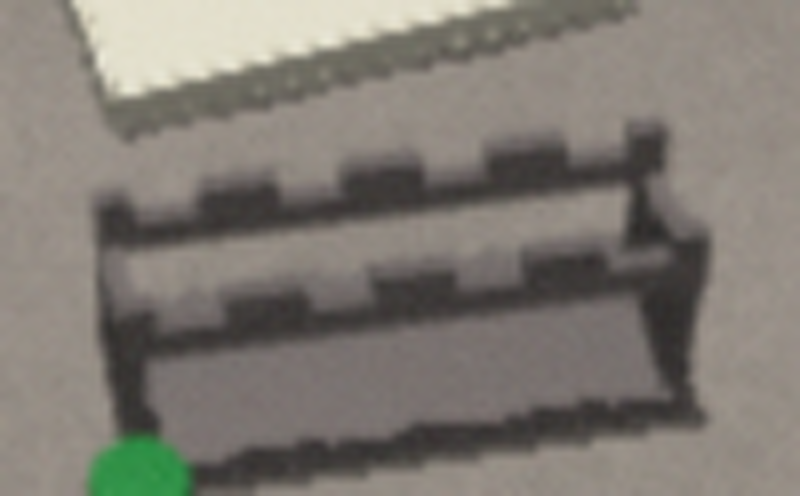

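>>> {"api": "move_arm", "payload": {"plan": [[[0,0,-20,-0.05,-0.01,0.05,0.05],[0,0,-40,-0.09,-0.012,0.08,0.05],[0,0,-60,-0.13,-0.012,0.1,0.05],[0,0,-80,-0.13,-0.012,0.1,0.05],[0,0,-96,-0.13,-0.012,0.1,0.05]]]}}

```text
time: 5.28
eef_pos: [0.4492, -0.0292, 0.1994]
tcp_rot: [0.892, 0.453, -0.0, 0.0]
contact_force: [0.4, -0.1, -0.2]
opening: 0.589
```

```bash
cat >> h.py <<'E'
def D(yaw): # tool down with tool x at yaw (rad)
    return R.from_euler('z',yaw)*R.from_quat([1,0,0,0])
E
python3 - <<'E'
from h import *
print(rel([.449,-.0302,.12],D(np.pi/2+.11)))
E
```

```text
(array([-0.0009,  0.0004,  0.0794]), array([-2.000e-02,  2.000e-02, -4.245e+01]))
```

>>> {"api": "move_arm", "payload": {"plan": [[[0,0,-10,0,0,0.01,0.05],[0,0,-20,0,0,0.03,0.05],[0,0,-30,0,0,0.05,0.05],[0,0,-42.4,0,0,0.08,0.05],[0,0,-42.4,0,0,0.08,0.05]]]}}

```text
time: 5.9
eef_pos: [0.4472, -0.0287, 0.1172]
tcp_rot: [0.668, 0.744, -0.001, -0.003]
contact_force: [0.3, -0.4, -0.7]
opening: 0.586
```

```bash
python3 - <<'E'
from h import *
st,im=shot("wrist","w4")
over(im,"wrist",st,"o4",(0,0,560,420),1.4,trayobj(.4866,-.026,.11))
print(rel([.449,-.0302,.009],D(np.pi/2+.11),st),st["opening"])
E
```

```text
(array([-0.0019,  0.0022,  0.1082]), array([-0.33, -0.11, -0.08])) 0.5860179566124303
```

View pics/o4.png

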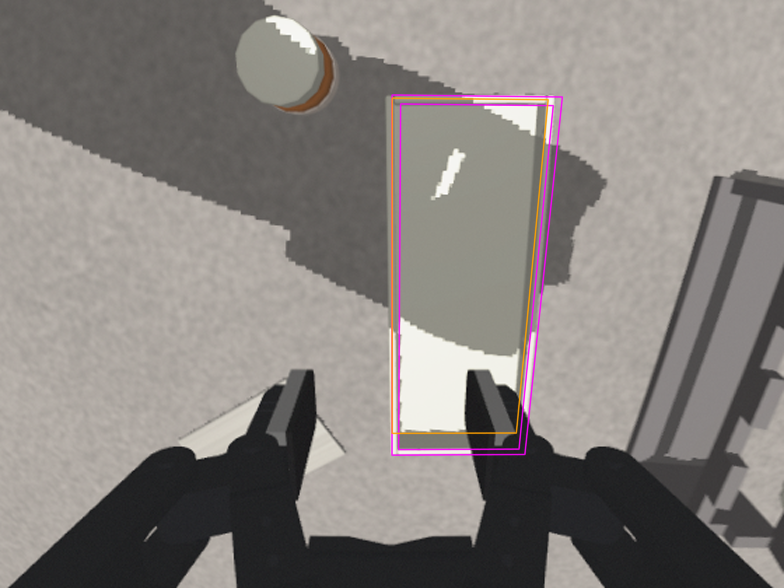

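```bash
python3 - <<'E'
from h import *
st=get_state()
print(np.round(ray("wrist",[[347/1.4,453/1.4],[180/1.4,440/1.4],[283/1.4,378/1.4]],0,st),3))
print(proj("wrist",[[.449,-.03,0.009],[.424,-.03,.0],[.41,-.04,0]],st)*1.4)
E
```

```text
[[ 0.432 -0.151  0.   ]
 [ 0.321 -0.155  0.   ]
 [ 0.389 -0.099  0.   ]]
[[392.47305647 286.7751267 ]
 [348.93563213 277.26806819]
 [323.39025093 291.19016817]]
```

Spatula is clear (nearest corner 6 cm off). Descend and grip the back wall.

>>> {"api": "move_arm", "payload": {"plan": [[[-0.3,0,0,-0.002,0.002,0.04,0.05],[-0.3,0,0,-0.002,0.002,0.075,0.05],[-0.3,0,0,-0.002,0.002,0.098,0.05],[-0.3,0,0,-0.002,0.002,0.107,0.05],[-0.3,0,0,-0.002,0.002,0.107,0.05]]]}}

```text
time: 6.58
eef_pos: [0.4513, -0.031, 0.0127]
tcp_rot: [0.668, 0.744, 0.001, 0.001]
contact_force: [0.8, 0.1, 0.7]
opening: 0.585
```

>>> {"api": "move_arm", "payload": {"plan": [[[0,0,0,0,0,0,0.0],[0,0,0,0,0,0,0.0],[0,0,0,0,0,0,0.0],[0,0,0,0,0,0,0.0],[0,0,0,0,0,0,0.0]]], "force": 30}}

```text
time: 7.2
eef_pos: [0.4515, -0.0311, 0.0135]
tcp_rot: [0.668, 0.744, 0.001, 0.001]
contact_force: [-2.3, 1.1, 6.5]
opening: 0.037
```

```bash
python3 - <<'E'
from h import *
st,im=shot("wrist","w5")
e=R.from_quat(st["tcp_rot"])
a=np.arctan2(*e.as_matrix()[:2,0][::-1])-np.pi/2
print(st["eef_pos"],a,st["opening"],st["contact_force"])
E
```

```text
[ 0.45147849 -0.0311102   0.01348886] 0.10799207389662846 0.03685957248982804 [-2.30061467  1.13807348  6.48653421]
```

View pics/w5.png

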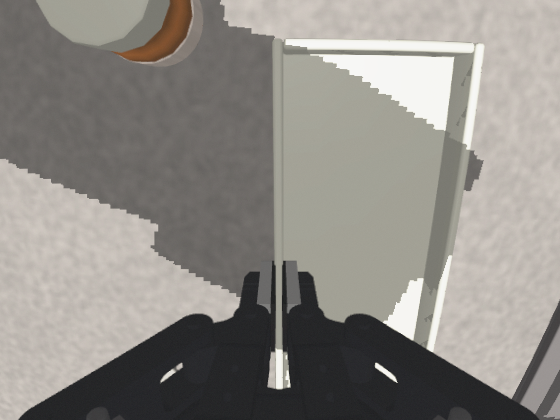

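```bash
python3 - <<'E'
from h import *
print(rel([.528,-.042,.0135],D(np.pi/2-.018)))
E
```

```text
(array([-0.0191,  0.0749,  0.0003]), array([ 0.2 , -0.01,  7.22]))
```

>>> {"api": "move_arm", "payload": {"plan": [[[0,0,1.5,-0.004,0.015,0,0.0],[0,0,3,-0.008,0.03,0,0.0],[0,0,4.5,-0.012,0.045,0,0.0],[0,0,6,-0.016,0.06,0,0.0],[0,0,7.2,-0.019,0.075,0,0.0]]]}}

```text
time: 7.88
eef_pos: [0.5291, -0.0421, 0.0135]
tcp_rot: [0.714, 0.7, 0.001, 0.001]
contact_force: [-2.7, 0.5, 2.6]
opening: 0.035
```

```bash
python3 - <<'E'
from h import *
st,im=shot("wrist","w6")
e=R.from_quat(st["tcp_rot"])
a=np.arctan2(*e.as_matrix()[:2,0][::-1])-np.pi/2
print(st["eef_pos"],a,st["opening"],st["contact_force"])
p=T2(*st["eef_pos"][:2],a,[[.038,0.0008,0]])[0]; print(p)
over(im,"wrist",st,"o6",(0,0,560,420),1.4,trayobj(p[0],p[1],a)+restobj(.6505,-.0435,-.018))
st,im=shot("scene","s6")
over(im,"scene",st,"s6",(250,180,380,270),6,trayobj(p[0],p[1],a)+restobj(.6505,-.0435,-.018))
E
```

```text
[ 0.5290939  -0.04208352  0.01353458] -0.019199372627673794 0.03477714949210914 [-2.69167723  0.45279191  2.60636293]
[ 0.56710226 -0.0420132   0.        ]
```

View pics/o6.png

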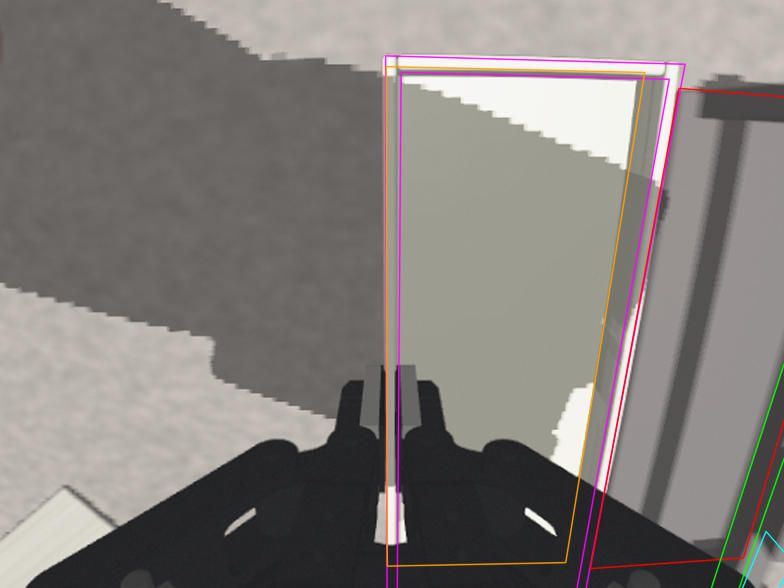

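View pics/s6.png

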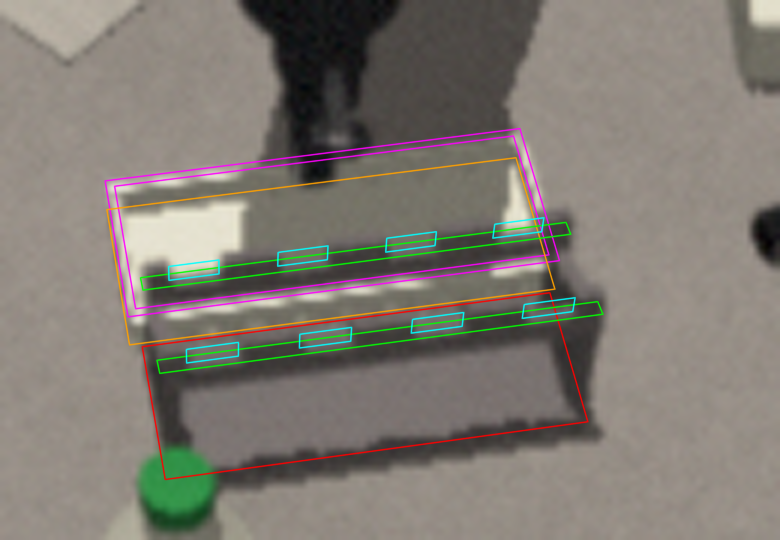

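>>> {"api": "move_arm", "payload": {"plan": [[[0,0,0,0,0.003,0,0.0],[0,0,0,0,0.005,0,0.0],[0,0,0,0,0.007,0,0.0],[0,0,0,0,0.009,0,0.0],[0,0,0,0,0.009,0,0.0]]]}}

```text
time: 8.6
eef_pos: [0.5365, -0.0425, 0.0135]
tcp_rot: [0.713, 0.701, -0.001, -0.001]
contact_force: [-9.6, -1.9, 6.0]
opening: 0.034
```

```bash
python3 - <<'E'
from h import *
st,im=shot("wrist","w7")
e=R.from_quat(st["tcp_rot"])
a=np.arctan2(*e.as_matrix()[:2,0][::-1])-np.pi/2
print(st["eef_pos"],a,st["contact_force"],st["wrist_torque"])
cv2.imwrite("pics/w7z.png",cv2.resize(im[0:330,330:560,::-1],None,fx=2.2,fy=1.8))
st,im=shot("scene","s7")
over(im,"scene",st,"s7",(255,185,360,260),7,[])
E
```

```text
[ 0.5364789  -0.04254332  0.01353938] -0.017138070497740188 [-9.56006768 -1.91497405  5.95060366] [-0.24955383  1.48235426  0.03681283]
```

View pics/w7z.png

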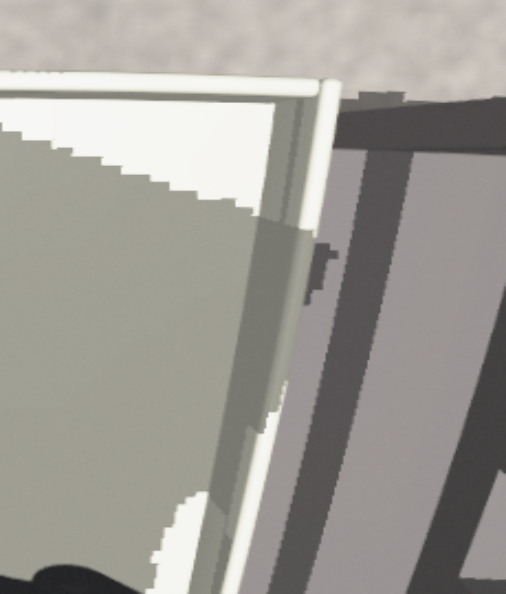

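View pics/s7.png

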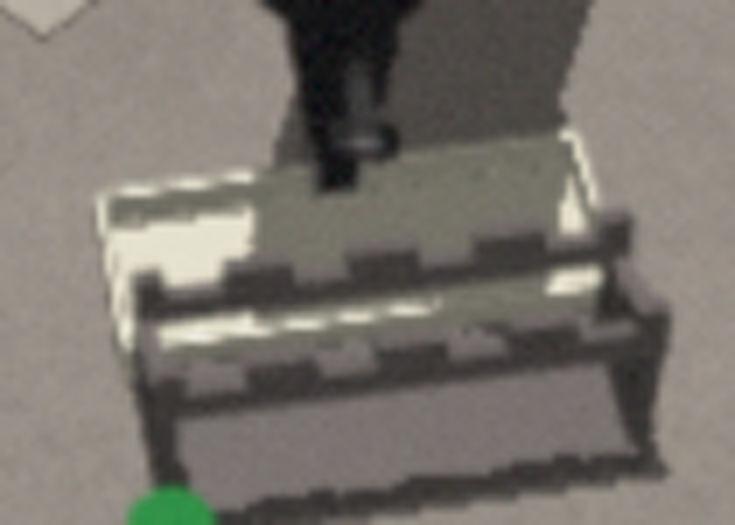

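>>> {"api": "move_arm", "payload": {"plan": [[[0,0,0,0,0.002,0,0.0],[0,0,0,0,0.004,0,0.0],[0,0,0,0,0.004,0,0.0],[0,0,0,0,0.004,0,0.0],[0,0,0,0,0.004,0,0.0]]]}}

```text
time: 9.32
eef_pos: [0.5365, -0.0425, 0.0135]
tcp_rot: [0.713, 0.702, -0.004, -0.005]
contact_force: [-12.3, -2.0, 10.0]
opening: 0.031
```

```bash
python3 - <<'E'
from h import *
st=get_state()
e=R.from_quat(st["tcp_rot"])
a=np.arctan2(*e.as_matrix()[:2,0][::-1])-np.pi/2
print(st["eef_pos"],a,st["contact_force"],st["wrist_torque"])
E
```

```text
[ 0.53646391 -0.04253782  0.01350386] -0.015708084342570316 [-12.30318407  -2.00311596   9.95134393] [-0.30290306  2.13760648 -0.0299014 ]
```

>>> {"api": "move_arm", "payload": {"plan": [[[0,0,0,0,0,0,0.02],[0,0,0,0,-0.001,0,0.03],[0,0,0,0,-0.002,-0.01,0.03],[0,0,0,0,-0.002,-0.05,0.04],[0,0,0,0,-0.002,-0.1,0.04]]]}}

```text
time: 9.95
eef_pos: [0.5352, -0.0423, 0.1142]
tcp_rot: [0.713, 0.702, -0.005, -0.005]
contact_force: [1.1, -1.0, 0.8]
opening: 0.467
```

```bash
python3 - <<'E'
from h import *
print(rel([.60,-.04,.30],D(0)))
E
```

```text
(array([ 0.0035,  0.0621, -0.1867]), array([-0.68,  0.59, 89.1 ]))
```

```bash
python3 - <<'E'
from h import *
print(rel([.5,.27,.30],D(np.pi/2)))
E
```

```text
(array([ 0.3119, -0.0428, -0.1849]), array([-0.81, -0.06, -0.9 ]))
```

>>> {"api": "move_arm", "payload": {"plan": [[[-0.8,0,-0.9,0,0,-0.06,0.085],[-0.8,0,-0.9,0.04,0,-0.1,0.085],[-0.8,0,-0.9,0.1,-0.02,-0.14,0.085],[-0.8,0,-0.9,0.16,-0.03,-0.185,0.085],[-0.8,0,-0.9,0.22,-0.043,-0.185,0.085]]]}}

```text
time: 10.58
eef_pos: [0.5032, 0.1595, 0.3009]
tcp_rot: [0.708, 0.707, 0.004, 0.002]
contact_force: [1.5, 0.3, -1.4]
opening: 0.992
```

>>> {"api": "move_arm", "payload": {"plan": [[[0,0,0,0.06,0,0,0.085],[0,0,0,0.09,0,0,0.085],[0,0,0,0.09,0,0,0.085],[0,0,0,0.09,0,0,0.085],[0,0,0,0.09,0,0,0.085]]]}}

```text
time: 11.2
eef_pos: [0.5036, 0.2484, 0.3012]
tcp_rot: [0.708, 0.706, 0.004, 0.002]
contact_force: [-0.4, 0.5, 0.5]
opening: 0.995
```

```bash
python3 - <<'E'
from h import *
st,im=look("w8",dict(electrode1=.01,rest_seat1=.081,rest=0,tray=0,stirrer=0,titrator=0))
print(st["tcp_rot"])
E
```

```text
t 11.2 [0.5036 0.2484 0.3012]
rest_seat1 0.94 [386.  364.6] [ 0.6513 -0.0198  0.081 ]
rest_seat1 0.94 [388.4 333.8] [0.6482 0.0325 0.081 ]
rest_seat1 0.69 [381.4 389.8] [ 0.6504 -0.0665  0.081 ]
rest 0.93 [369.3 341. ] [ 0.6511 -0.0474  0.    ]
tray 0.55 [321.9 338.9] [ 0.5739 -0.0413  0.    ]
stirrer 0.73 [464.5 224.5] [0.7717 0.1537 0.    ]
stirrer 0.58 [240.8 167.4] [0.4555 0.2367 0.    ]
titrator 0.55 [342.3  24.8] [0.5813 0.4092 0.    ]
[0.70813034 0.70606957 0.00351139 0.00220487]
```

View pics/w8.png

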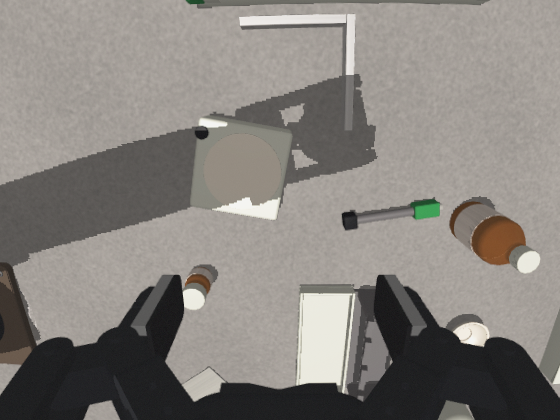

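```bash
cat >> h.py <<'E'
def titobj(x,y,yaw):
    return [(T2(x,y,yaw,[[0,0,z],[0,-.12,z],[.01,-.12,z],[.01,.01,z],[-.12,.01,z],[-.12,0,z]]),c) for z,c in((.025,(0,255,0)),(0,(0,0,255)))]
def stirobj(x,y,yaw):
    return [(T2(x,y,yaw,np.array(box(.11,.11,.045))),(255,0,255)),(T2(x,y,yaw,np.array(box(.11,.11,0))),(0,160,255))]
E
python3 - <<'E'
from h import *
st=get_state(); im=cv2.imread("pics/w8.png")[:,:,::-1]
P=ray("wrist",[[201,118],[293,130],[278,219],[190,205]],.045,st); print(np.round(P,4),P.mean(0)); print([np.linalg.norm(P[i]-P[i-1]) for i in range(4)], [np.degrees(np.arctan2(*(P[i]-P[i-1])[:2][::-1])) for i in range(4)])
over(im,"wrist",st,"o8",(170,0,400,230),2.6,stirobj(*P.mean(0)[:2],-.14)+titobj(.582,.409,-.02))
E
```

```text
[[0.4165 0.3045 0.045 ]
 [0.5213 0.2904 0.045 ]
 [0.5039 0.1816 0.045 ]
 [0.3957 0.2004 0.045 ]] [0.45937452 0.24422128 0.045     ]
[np.float64(0.10618045260724354), np.float64(0.10570364912945955), np.float64(0.11016347187869852), np.float64(0.10984291082374108)] [np.float64(78.68273925798125), np.float64(-7.63915759005354), np.float64(-99.07030080429475), np.float64(170.18655798185839)]
```

View pics/o8.png

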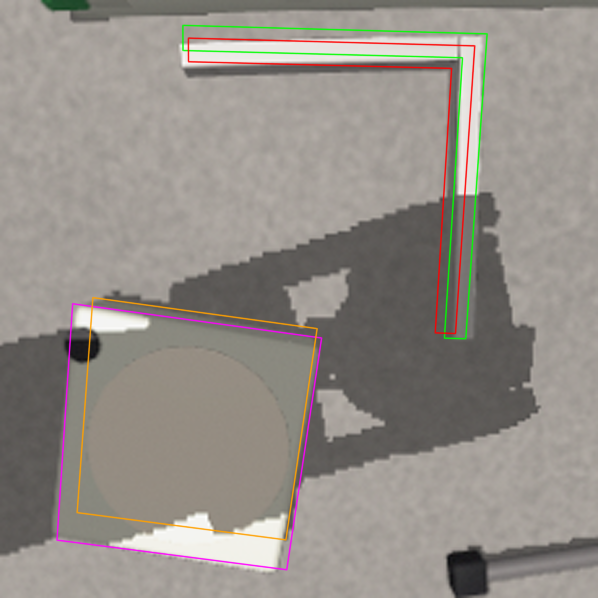

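```bash
python3 - <<'E'
from h import *
st=get_state(); im=cv2.imread("pics/w8.png")[:,:,::-1]
over(im,"wrist",st,"o8b",(230,0,380,150),4,titobj(.5815,.4065,.022))
im=cv2.imread("pics/scene0.png")[:,:,::-1]
over(im,"scene",None,"o8c",(365,145,475,225),7,titobj(.5815,.4065,.022)+stirobj(.4585,.2442,-.14))
E
```

```text
(no output)
```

View pics/o8b.png

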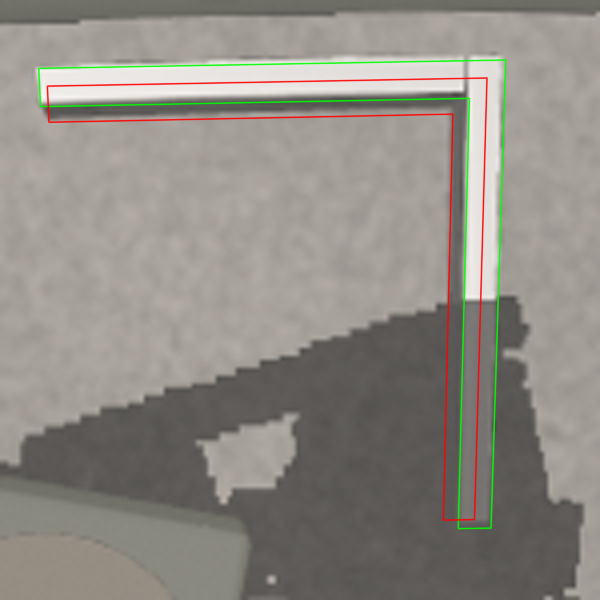

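View pics/o8c.png

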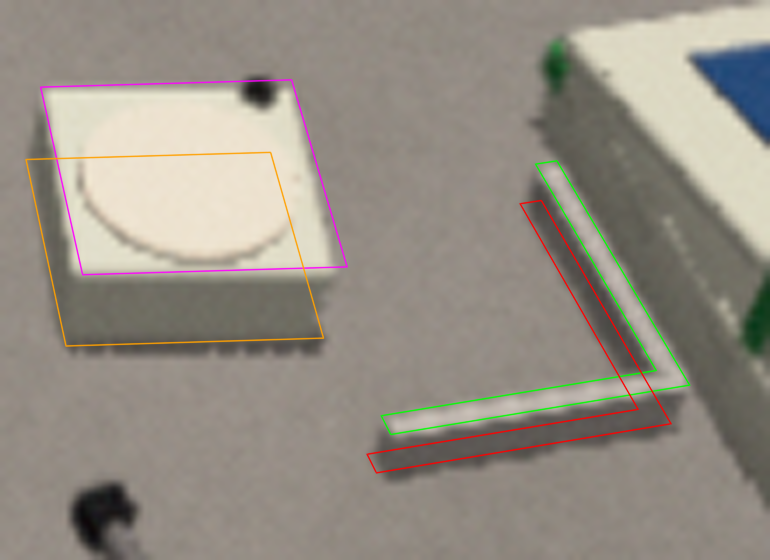

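```bash
python3 - <<'E'
from h import *
print(rel([.458,.143,.10],D(np.pi/2+.02)))
E
```

```text
(array([-0.1066, -0.0468,  0.2005]), array([ 0.45, -0.11, -1.25]))
```

>>> {"api": "move_arm", "payload": {"plan": [[[0.4,0,-1.2,-0.05,-0.03,0.02,0.085],[0.4,0,-1.2,-0.107,-0.047,0.06,0.085],[0.4,0,-1.2,-0.107,-0.047,0.12,0.085],[0.4,0,-1.2,-0.107,-0.047,0.18,0.085],[0.4,0,-1.2,-0.107,-0.047,0.2,0.085]]]}}

```text
time: 12.18
eef_pos: [0.4546, 0.1419, 0.0962]
tcp_rot: [0.701, 0.714, -0.002, -0.003]
contact_force: [-0.2, 0.2, -0.0]
opening: 0.993
```

```bash
python3 - <<'E'
from h import *
st,im=shot("wrist","w9")
over(im,"wrist",st,"o9",(0,0,560,420),1.4,stirobj(.458,.2445,-.14))
print(rel([.458,.143,.006],D(np.pi/2+.02)))
E
```

```text
(array([0.0009, 0.0047, 0.089 ]), array([-0.48, -0.07, -0.1 ]))
```

View pics/o9.png

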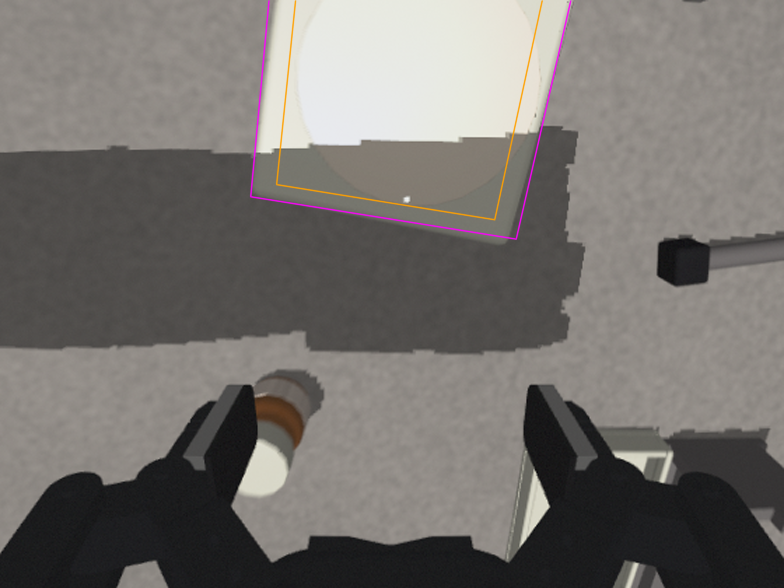

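>>> {"api": "move_arm", "payload": {"plan": [[[-0.5,0,0,0.001,0.005,0.03,0.085],[-0.5,0,0,0.001,0.005,0.06,0.085],[-0.5,0,0,0.001,0.005,0.085,0.085],[-0.5,0,0,0.001,0.005,0.089,0.085],[-0.5,0,0,0.001,0.005,0.089,0.085]]]}}

```text
time: 12.85
eef_pos: [0.4592, 0.1433, 0.007]
tcp_rot: [0.701, 0.714, 0.001, 0.0]
contact_force: [-0.4, -0.1, 0.6]
opening: 0.996
```

>>> {"api": "move_arm", "payload": {"plan": [[[0,0,0,0.015,0,0,0.085],[0,0,0,0.03,0,0,0.085],[0,0,0,0.045,0,0,0.085],[0,0,0,0.06,0,0,0.085],[0,0,0,0.075,0,0,0.085]]]}}

```text
time: 13.48
eef_pos: [0.4585, 0.2187, 0.0081]
tcp_rot: [0.7, 0.715, 0.001, 0.001]
contact_force: [0.1, -7.2, 5.4]
opening: 0.997
```

```bash
python3 - <<'E'
from h import *
st,im=shot("wrist","w10")
print(rel([.458,.279,.006],D(np.pi/2+.02)))
E
```

```text
(array([0.0585, 0.0008, 0.0022]), array([ 0.17, -0.1 ,  0.02]))
```

View pics/w10.png

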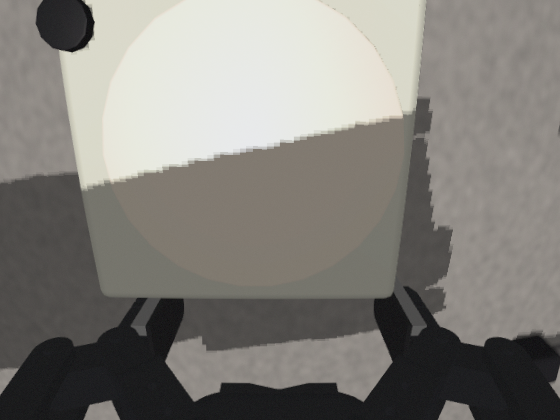

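Square in the hand. Continue to just short of the y fence.

>>> {"api": "move_arm", "payload": {"plan": [[[0,0,0,0.012,0,0,0.085],[0,0,0,0.024,0,0.001,0.085],[0,0,0,0.036,0,0.001,0.085],[0,0,0,0.048,0,0.001,0.085],[0,0,0,0.057,0,0.001,0.085]]]}}

```text
time: 14.15
eef_pos: [0.4569, 0.2777, 0.0073]
tcp_rot: [0.699, 0.715, 0.001, 0.001]
contact_force: [0.5, -6.2, 2.8]
opening: 0.998
```

```bash
python3 - <<'E'
from h import *
st,im=shot("scene","s11")
print(st["eef_pos"],st["contact_force"])
over(im,"scene",st,"s11",(365,145,475,225),7,titobj(.5815,.407,.02))
print(rel([.38,.33,.15],D(0.02)))
E
```

```text
[0.45689122 0.27768787 0.00732627] [ 0.45053307 -6.18244472  2.81017309]
(array([ 0.0531, -0.0754, -0.1427]), array([ 5.00e-02, -1.80e-01,  9.01e+01]))
```

View pics/s11.png

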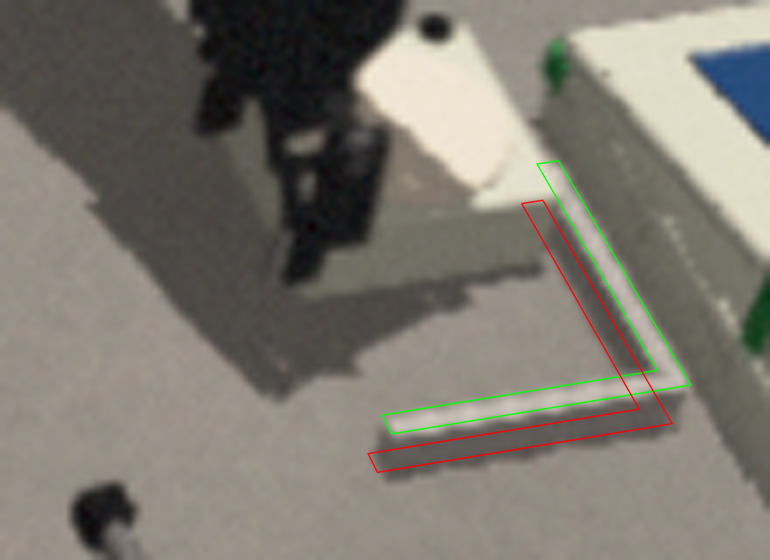

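>>> {"api": "move_arm", "payload": {"plan": [[[0,0,0,-0.02,0,0,0.085],[0,0,0,-0.02,0,-0.06,0.085],[0,0,10,-0.02,-0.02,-0.113,0.085],[0,0,20,0.02,-0.05,-0.113,0.085],[0,0,30,0.065,-0.087,-0.113,0.085]]]}}

```text
time: 14.82
eef_pos: [0.3702, 0.3395, 0.1212]
tcp_rot: [0.86, 0.51, 0.003, -0.0]
contact_force: [0.5, -0.1, -0.1]
opening: 0.993
```

```bash
python3 - <<'E'
from h import *
print(get_state()["eef_pos"],rel([.37,.345,.12],D(0.02)))
E
```

```text
[0.37022164 0.33954    0.12121537] (array([ 0.0047, -0.0028,  0.0012]), array([-6.000e-02, -3.200e-01,  6.014e+01]))
```

>>> {"api": "move_arm", "payload": {"plan": [[[0,0,10,0.005,-0.003,0,0.085],[0,0,20,0.005,-0.003,0,0.085],[0,0,30,0.005,-0.003,0,0.085],[0,0,40,0.005,-0.003,0,0.085],[0,0,50,0.005,-0.003,0,0.085]]]}}

```text
time: 15.45
eef_pos: [0.3695, 0.3446, 0.1206]
tcp_rot: [0.995, 0.095, 0.002, -0.002]
contact_force: [-0.5, 0.2, -0.5]
opening: 0.998
```

```bash
python3 - <<'E'
from h import *
st,im=shot("wrist","w12")
print(get_state()["eef_pos"],rel([.37,.345,.03],D(0.02)))
over(im,"wrist",st,"o12",(0,0,560,420),1.4,titobj(.5815,.407,.02)+stirobj(.457,.3437,.02))
E
```

```text
[0.36952183 0.34455329 0.12061549] (array([ 0.0002, -0.0001,  0.0906]), array([-0.2 , -0.18,  9.55]))
```

View pics/o12.png

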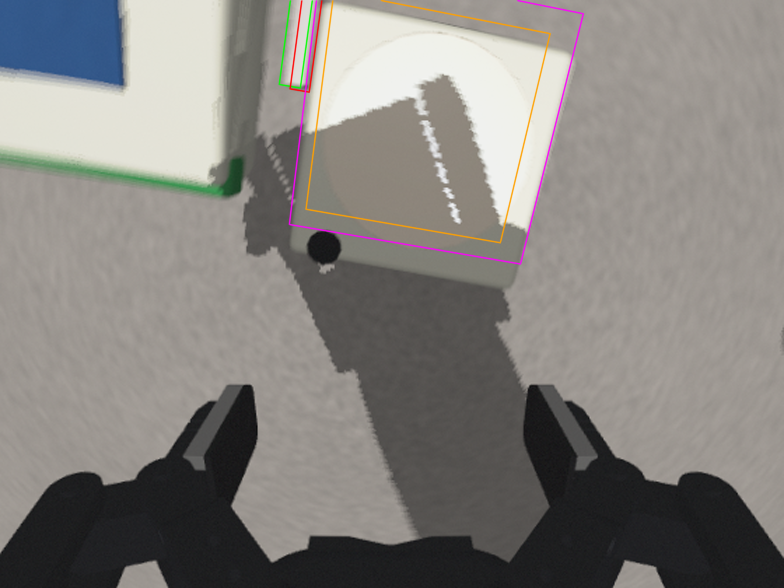

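>>> {"api": "move_arm", "payload": {"plan": [[[0,0,9.5,-0.008,0.002,0,0.085],[0,0,9.5,-0.008,0.002,0.03,0.085],[0,0,9.5,-0.008,0.002,0.08,0.085],[0,0,9.5,-0.008,0.002,0.114,0.085],[0,0,9.5,-0.008,0.002,0.114,0.085]]]}}

```text
time: 16.12
eef_pos: [0.3597, 0.3394, 0.0036]
tcp_rot: [1.0, 0.011, -0.002, -0.0]
contact_force: [-0.2, -0.6, 0.2]
opening: 0.994
```

```bash
python3 - <<'E'
from h import *
print(get_state()["eef_pos"],rel([.445,.342,.007],D(0.02)))
E
```

```text
[0.35970677 0.33942188 0.00363572] (array([ 0.0853, -0.0007, -0.0037]), array([-0.01,  0.23,  0.1 ]))
```

>>> {"api": "move_arm", "payload": {"plan": [[[0,0,0,0.02,0,-0.003,0.085],[0,0,0,0.037,0,-0.003,0.085],[0,0,0,0.054,0,-0.003,0.085],[0,0,0,0.071,0,-0.003,0.085],[0,0,0,0.088,0,-0.003,0.085]]]}}

```text
time: 16.75
eef_pos: [0.4489, 0.3418, 0.0078]
tcp_rot: [1.0, 0.011, -0.003, -0.0]
contact_force: [-7.8, 0.6, 5.0]
opening: 0.996
```

>>> {"api": "move_arm", "payload": {"plan": [[[0,0,0,0.004,0,0,0.085],[0,0,0,0.008,0,0,0.085],[0,0,0,0.012,0,0,0.085],[0,0,0,0.016,0,0,0.085],[0,0,0,0.018,0,0,0.085]]]}}

```text
time: 17.38
eef_pos: [0.4622, 0.3421, 0.0082]
tcp_rot: [1.0, 0.011, -0.009, 0.001]
contact_force: [-20.6, -0.4, 15.2]
opening: 0.997
```

```bash
python3 - <<'E'
from h import *
st,im=shot("wrist","w13")
print(st["contact_force"],st["wrist_torque"])
st,im=shot("scene","s13")
over(im,"scene",st,"s13",(365,145,475,225),7,titobj(.5815,.407,.02))
E
```

```text
[-20.56653482  -0.37283451  15.24317069] [-0.04905718  2.81378797  0.13856742]
```

View pics/s13.png

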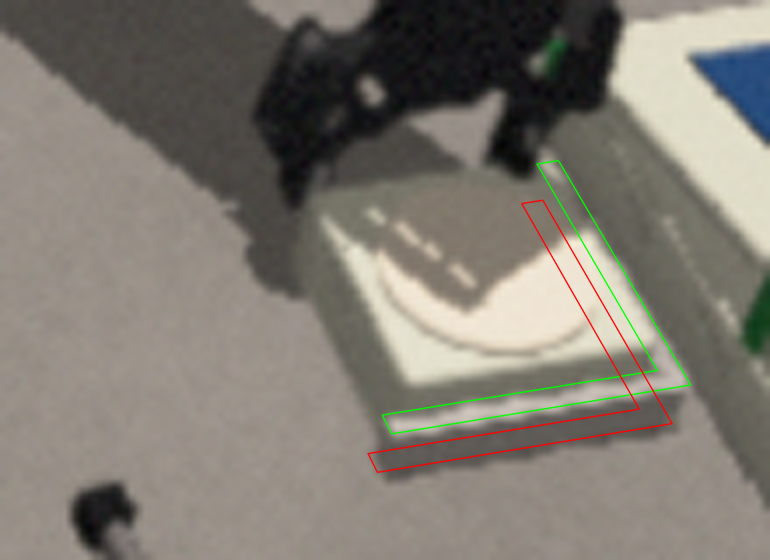

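View pics/w13.png

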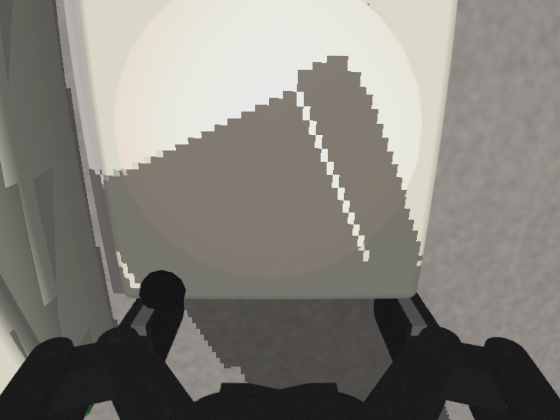

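>>> {"api": "move_arm", "payload": {"plan": [[[0,0,0,-0.025,0,0,0.085],[0,0,0,-0.025,0,-0.06,0.085],[0,0,-10,-0.02,0.03,-0.12,0.085],[0,0,-20,0.02,0.07,-0.12,0.085],[0,0,-30,0.06,0.1,-0.12,0.085]]]}}

```text
time: 18.1
eef_pos: [0.5298, 0.2428, 0.1308]
tcp_rot: [0.962, 0.272, -0.004, -0.001]
contact_force: [0.4, 0.9, -0.4]
opening: 0.994
```

```bash
python3 - <<'E'
from h import *
print(get_state()["eef_pos"],rel([.528,.245,.12],D(np.pi/2+0.02)))
E
```

```text
[0.52978255 0.24283712 0.13079838] (array([-0.0003, -0.0027,  0.0108]), array([ -0.45,   0.27, -59.53]))
```

>>> {"api": "move_arm", "payload": {"plan": [[[-0.4,0,-10,0,-0.003,0,0.085],[-0.4,0,-20,0,-0.003,0,0.085],[-0.4,0,-30,0,-0.003,0,0.085],[-0.4,0,-40,0,-0.003,0.01,0.085],[-0.4,0,-50,0,-0.003,0.01,0.085]]]}}

```text
time: 18.73
eef_pos: [0.5291, 0.2451, 0.1211]
tcp_rot: [0.755, 0.656, -0.001, 0.001]
contact_force: [0.4, -0.2, 0.0]
opening: 0.995
```

```bash
python3 - <<'E'
from h import *
st,im=shot("wrist","w14")
print(get_state()["eef_pos"],rel([.528,.245,.007],D(np.pi/2+0.02)))
over(im,"wrist",st,"o14",(0,0,560,420),1.4,titobj(.5815,.407,.02)+stirobj(.5277,.345,.02))
E
```

```text
[0.52932664 0.24520606 0.12142898] (array([ 0.    , -0.0014,  0.1144]), array([ 0.02,  0.22, -8.98]))
```

View pics/o14.png

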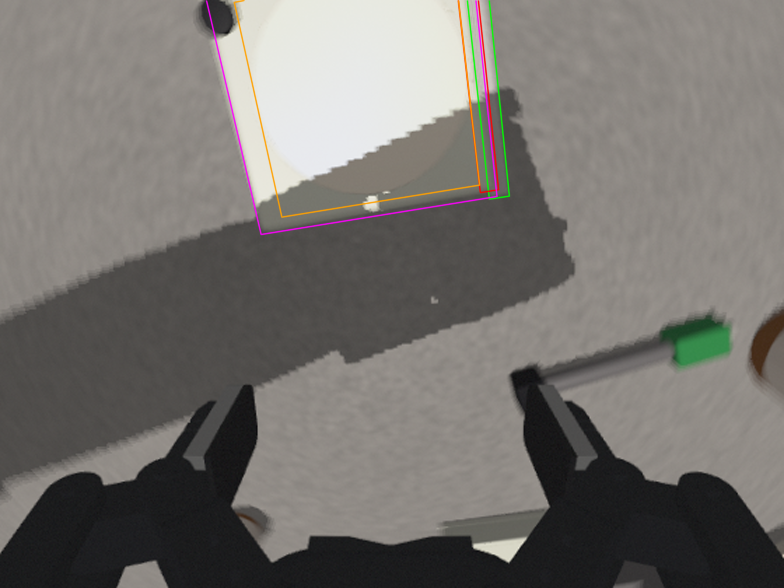

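>>> {"api": "move_arm", "payload": {"plan": [[[0,0,-9,0,-0.001,0.0,0.085],[0,0,-9,0,-0.001,0.05,0.085],[0,0,-9,0,-0.001,0.1,0.085],[0,0,-9,0,-0.001,0.114,0.085],[0,0,-9,0,-0.001,0.114,0.085]]]}}

```text
time: 19.4
eef_pos: [0.5288, 0.2448, 0.0076]
tcp_rot: [0.7, 0.714, -0.001, 0.001]
contact_force: [-0.3, 0.1, 0.5]
opening: 0.997
```

>>> {"api": "move_arm", "payload": {"plan": [[[0,0,0,0.015,0,0,0.085],[0,0,0,0.025,0,0,0.085],[0,0,0,0.033,0,0,0.085],[0,0,0,0.04,0,0,0.085],[0,0,0,0.046,0,0,0.085]]]}}

```text
time: 20.02
eef_pos: [0.529, 0.2852, 0.0086]
tcp_rot: [0.698, 0.716, -0.007, 0.006]
contact_force: [-0.8, -36.0, 13.8]
opening: 0.999
```

```bash
python3 - <<'E'
from h import *
st=get_state();print(st["contact_force"],st["wrist_torque"])
st,im=shot("scene","s15")
over(im,"scene",st,"s15",(365,145,475,225),7,titobj(.5815,.407,.02)+stirobj(.5277,.3508,.02))
E
```

```text
[ -0.7877021  -36.00832889  13.83484324] [-5.06566149 -0.36873398 -0.18922019]
```

View pics/s15.png

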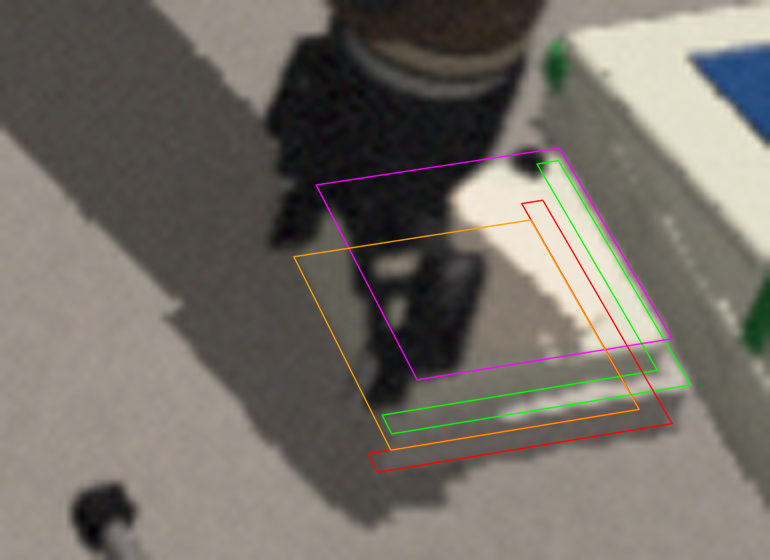

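>>> {"api": "move_arm", "payload": {"plan": [[[0,0,0,-0.01,0,0,0.085],[0,0,0,-0.03,0,0,0.085],[0,0,0,-0.03,0,-0.06,0.085],[0,0,0,-0.03,0,-0.12,0.085],[0,0,0,-0.02,0,-0.18,0.085]]]}}

```text
time: 20.7
eef_pos: [0.5291, 0.2677, 0.1903]
tcp_rot: [0.698, 0.716, -0.007, 0.006]
contact_force: [0.0, 0.7, -0.2]
opening: 0.994
```

```bash
python3 - <<'E'
from h import *
print(get_state()["eef_pos"],rel([.56,.30,.30],D(np.pi/2)))
E
```

```text
[0.52914864 0.26765218 0.19029926] (array([ 0.0296,  0.0314, -0.1103]), array([-0.09,  1.03,  1.39]))
```

>>> {"api": "move_arm", "payload": {"plan": [[[0,1,1,0,0,-0.05,0.085],[0,1,1,0.01,0,-0.11,0.085],[0,1,1,0.02,0,-0.11,0.085],[0,1,1,0.02,0,-0.11,0.085],[0,1,1,0.02,0,-0.11,0.085]]]}}

```text
time: 21.32
eef_pos: [0.5278, 0.289, 0.2971]
tcp_rot: [0.705, 0.71, -0.003, -0.001]
contact_force: [-0.6, -0.4, 0.3]
opening: 1.0
```

```bash
python3 - <<'E'
from h import *
st,im=shot("wrist","w16")
over(im,"wrist",st,"o16",(150,0,400,200),3,titobj(.5815,.407,.02))
over(im,"wrist",st,"o16b",(0,0,560,420),1.4,[])
print(st["eef_pos"])
E
```

```text
[0.52781497 0.28902582 0.29714091]
```

View pics/o16.png

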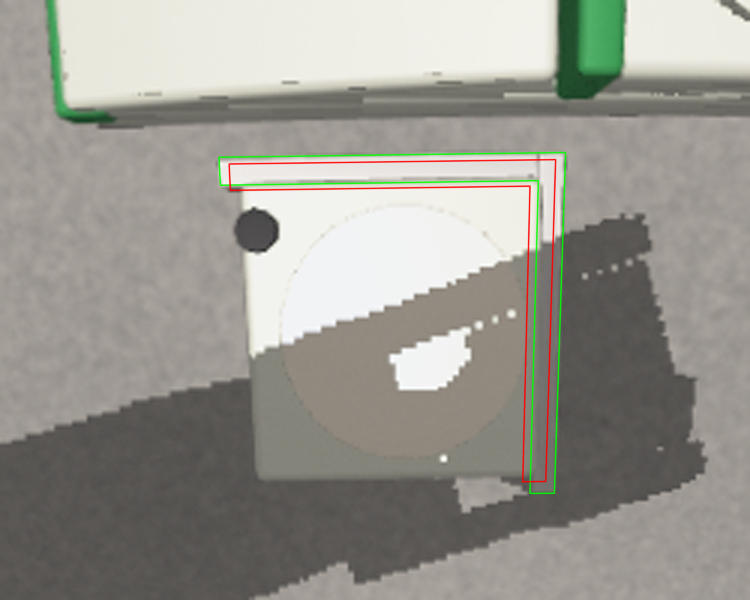

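View pics/o16b.png

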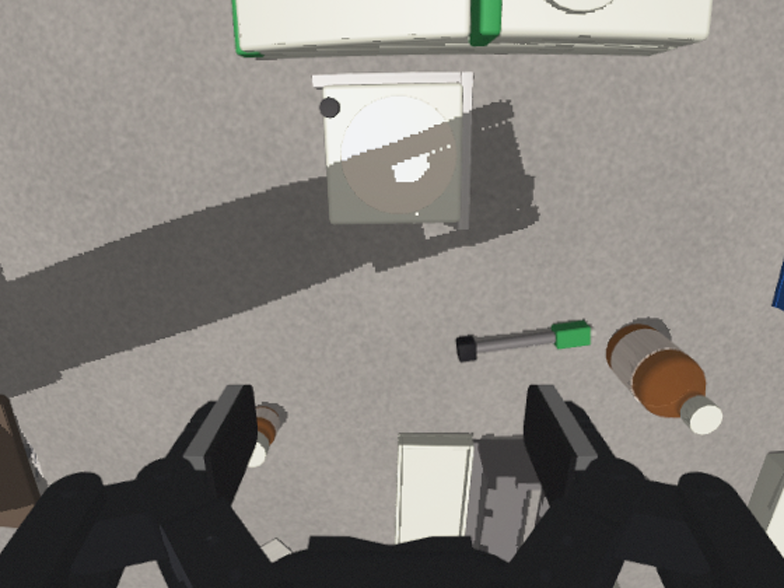

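```bash
cat >> h.py <<'E'
def electrodes(cam,st,im,zref=.016,show=False):
    "green head blobs -> refine with network cutouts of electrode; returns list of (origin, yaw)"
    hsv=cv2.cvtColor(np.ascontiguousarray(im),cv2.COLOR_RGB2HSV)
    g=((hsv[...,0]>45)&(hsv[...,0]<80)&(hsv[...,1]>120)&(hsv[...,2]>40)).astype(np.uint8)
    n,l,s,c=cv2.connectedComponentsWithStats(g)
    heads=[c[i] for i in range(1,n) if s[i,4]>40]
    out=[]
    for r in cut_out(cam,"electrode1"):
        m=r["pixels"]
        if r["p"]<.3: continue
        k=g.astype(bool)&m
        if k.sum()<40: continue
        hp=np.argwhere(k)[:,::-1].mean(0)
        dark=(hsv[...,2]<60)&m&~(cv2.dilate(g,np.ones((7,7)))>0)
        ys=np.argwhere(m)[:,::-1].astype(float)
        W=ray(cam,ys,zref,st); H=ray(cam,hp,zref,st)[0]
        # principal axis of mask in world
        C=W[:,:2].mean(0); u=np.linalg.svd(W[:,:2]-C,full_matrices=False)[2][0]
        if u@(H[:2]-C)<0:u=-u
        t=(W[:,:2]-C)@u; lo,hi=np.percentile(t,.5),np.percentile(t,99.5)
        org=C+u*(lo+ .018+.039)
        out.append((org,np.arctan2(u[1],u[0]),H[:2],hi-lo,r["p"],m.sum()))
        print("org",np.round(org,4),"yaw",round(out[-1][1],3),"head",np.round(H[:2],4),"from head",np.round(H[:2]-.056*u,4),"len",round(hi-lo,4),"p",round(r["p"],2))
    return out
def elobj(x,y,yaw,z=.01):
    o=[]
    for z in(0.0,.02):
        o+=[(T2(x,y,yaw,np.array(box(.034,.02,z,.056,0))),(0,255,255)),(T2(x,y,yaw,np.array(box(.018,.02,z,-.048,0))),(255,0,255))]
    return o
E
python3 - <<'E'
from h import *
st,im=shot("wrist","w17")
e=electrodes("wrist",st,im)
over(im,"wrist",st,"o17",(310,200,450,300),5,sum([elobj(*x[0],x[1]) for x in e],[]))
E
```

```text
org [0.6485 0.1754] yaw 0.158 head [0.7027 0.1837] from head [0.6474 0.1749] len 0.1341 p 0.79
```

View pics/o17.png

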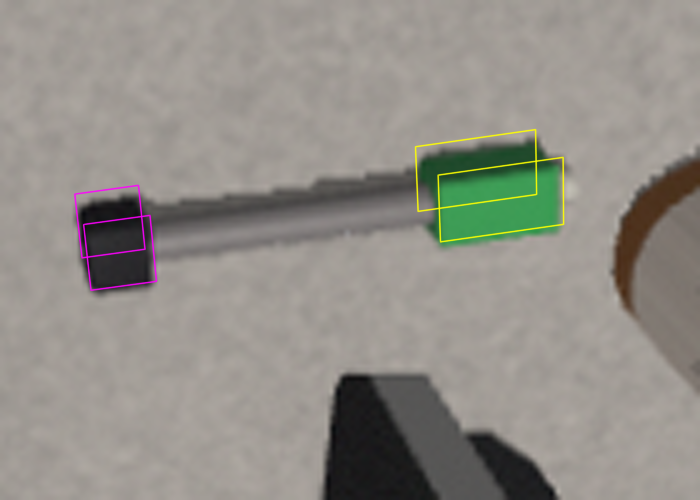

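```bash
python3 - <<'E'
from h import *
print(rel([.6475,.1745,.20],D(np.pi/2)),rel([.6475,.1745,.20],D(np.pi+.155)))
E
```

```text
(array([-0.1152,  0.1189,  0.0976]), array([-0.27,  0.1 ,  0.37])) (array([-0.1152,  0.1189,  0.0976]), array([ -0.28,  -0.16, -98.51]))
```

>>> {"api": "move_arm", "payload": {"plan": [[[0,0,-10,-0.04,0.04,0,0.04],[0,0,-20,-0.08,0.08,0.02,0.04],[0,0,-30,-0.115,0.119,0.05,0.04],[0,0,-40,-0.115,0.119,0.08,0.04],[0,0,-50,-0.115,0.119,0.098,0.04]]]}}

```text
time: 22.1
eef_pos: [0.6469, 0.1733, 0.1959]
tcp_rot: [0.337, 0.941, -0.003, -0.004]
contact_force: [-0.0, 0.3, 0.1]
opening: 0.468
```

>>> {"api": "move_arm", "payload": {"plan": [[[0,0,-10,0,0,0,0.04],[0,0,-20,0,0,0,0.04],[0,0,-30,0,0,0,0.04],[0,0,-40,0,0,0,0.04],[0,0,-48.5,0,0,0,0.04]]]}}

```text
time: 22.72
eef_pos: [0.6465, 0.173, 0.1949]
tcp_rot: [-0.082, 0.997, -0.001, -0.006]
contact_force: [0.0, 1.1, -0.1]
opening: 0.47
```

```bash
python3 - <<'E'
from h import *
st,im=shot("wrist","w18")
e=electrodes("wrist",st,im)
over(im,"wrist",st,"o18",(0,0,560,420),1.4,elobj(.6475,.1745,.155))
print(rel([.6475,.1745,.003],D(np.pi+.155)), st["eef_pos"],st["qpos"])
E
```

```text
org [0.6481 0.1727] yaw 0.154 head [0.703  0.1816] from head [0.6477 0.173 ] len 0.1347 p 0.73
(array([-0.0034,  0.0014,  0.1919]), array([-0.03, -0.65,  0.18])) [0.64652785 0.1729885  0.19491247] [ 1.10491279e-01  3.09114779e-01  1.61629641e+00 -1.09390839e-03
  1.22754795e+00 -1.62333970e+00]
```

View pics/o18.png

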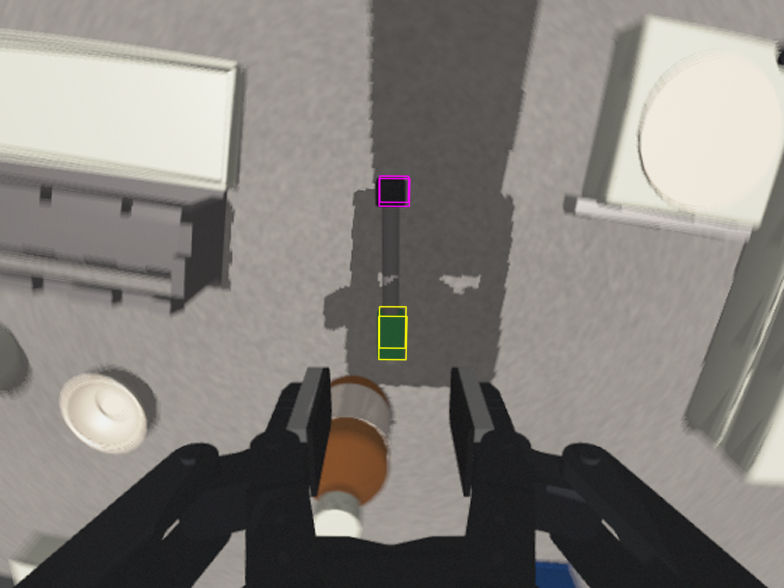

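>>> {"api": "move_arm", "payload": {"plan": [[[0,-0.6,0,-0.003,0.001,0.06,0.04],[0,-0.6,0,-0.003,0.001,0.12,0.04],[0,-0.6,0,-0.003,0.001,0.17,0.04],[0,-0.6,0,-0.003,0.001,0.19,0.04],[0,-0.6,0,-0.003,0.001,0.192,0.04]]]}}

```text
time: 23.45
eef_pos: [0.6466, 0.1738, 0.0018]
tcp_rot: [-0.078, 0.997, -0.0, -0.002]
contact_force: [0.3, -0.5, -0.4]
opening: 0.464
```

>>> {"api": "move_arm", "payload": {"plan": [[[0,0,0,0,0,0,0.0],[0,0,0,0,0,0,0.0],[0,0,0,0,0,0,0.0],[0,0,0,0,0,0,0.0],[0,0,0,0,0,0,0.0]]], "force": 40}}

```text
time: 24.08
eef_pos: [0.6487, 0.1741, 0.0047]
tcp_rot: [-0.078, 0.997, -0.0, 0.001]
contact_force: [-0.6, 0.0, 6.6]
opening: 0.115
```

>>> {"api": "move_arm", "payload": {"plan": [[[0,0,0,0,0,-0.02,0.0],[0,0,0,0,0,-0.06,0.0],[0,0,0,0,0,-0.12,0.0],[0,0,0,0,0,-0.16,0.0],[0,0,0,0,0,-0.17,0.0]]]}}

```text
time: 24.7
eef_pos: [0.6503, 0.1745, 0.1801]
tcp_rot: [-0.078, 0.997, -0.0, 0.005]
contact_force: [0.1, -0.3, 0.3]
opening: 0.116
```

```bash
cat >> h.py <<'E'
A=np.radians(12)
RX,RY,RW=.6505,-.0435,-.016
def seat(i): 
    y=[-.072,-.024,.024,.072][i-1]; return T2(RX,RY,RW,[[0,y,.081]])[0]
def seatR(flip=True): # tool orientation to lay an electrode
    q=R.from_euler('z',RW)*R.from_euler('y',-A)
    return q*R.from_euler('z',np.pi if flip else 0)*R.from_quat([1,0,0,0])
def seatTCP(i,up,g=.006,dx=0):
    q=seatR(); z=q.as_matrix()[:,2]; ax=(R.from_euler('z',RW)*R.from_euler('y',-A)).as_matrix()[:,0]
    return seat(i)+np.array([0,0,up])+z*g+ax*dx
E
python3 - <<'E'
from h import *
st,im=shot("wrist","w19")
print(rel(seatTCP(4,.08),seatR()), st["eef_pos"],seatTCP(4,0),seatR().as_quat())
E
```

```text
(array([ 0.0198, -0.1446,  0.0237]), array([  1.02, -11.54,   9.87])) [0.65030026 0.17446828 0.18008482] [0.65289926 0.02847083 0.07513111] [ 7.95609030e-03  9.94490071e-01 -8.36218786e-04  1.04525118e-01]
```

View pics/w19.png

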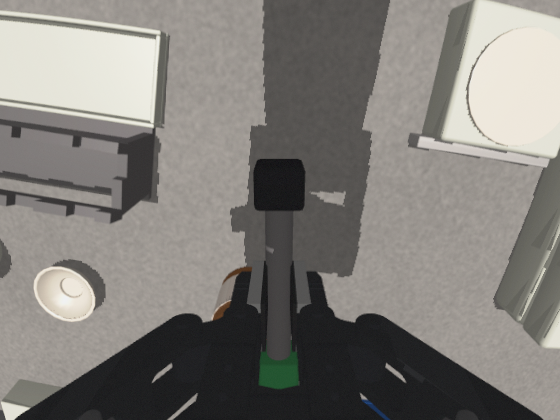

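>>> {"api": "move_arm", "payload": {"plan": [[[0.2,-2.5,2,0.004,-0.03,0.0,0.0],[0.4,-5,4,0.008,-0.06,0.005,0.0],[0.6,-7.5,6,0.012,-0.09,0.01,0.0],[0.8,-10,8,0.016,-0.12,0.02,0.0],[1,-11.5,9.9,0.02,-0.145,0.024,0.0]]]}}

```text
time: 25.38
eef_pos: [0.6502, 0.0272, 0.1505]
tcp_rot: [0.009, 0.995, -0.0, 0.101]
contact_force: [0.5, 0.1, -0.9]
opening: 0.12
```

```bash
python3 - <<'E'
from h import *
st,im=shot("wrist","w20")
print(rel(seatTCP(4,.03),seatR()), st["eef_pos"])
over(im,"wrist",st,"o20",(0,0,560,420),1.4,restobj(RX,RY,RW))
shot("side","side20")
st,im=shot("scene","s20")
over(im,"scene",st,"s20",(250,170,380,270),6,restobj(RX,RY,RW))
E
```

```text
(array([0.006 , 0.0039, 0.0444]), array([-0.08, -0.42, -0.24])) [0.65022323 0.02715531 0.15052024]
```

View pics/o20.png

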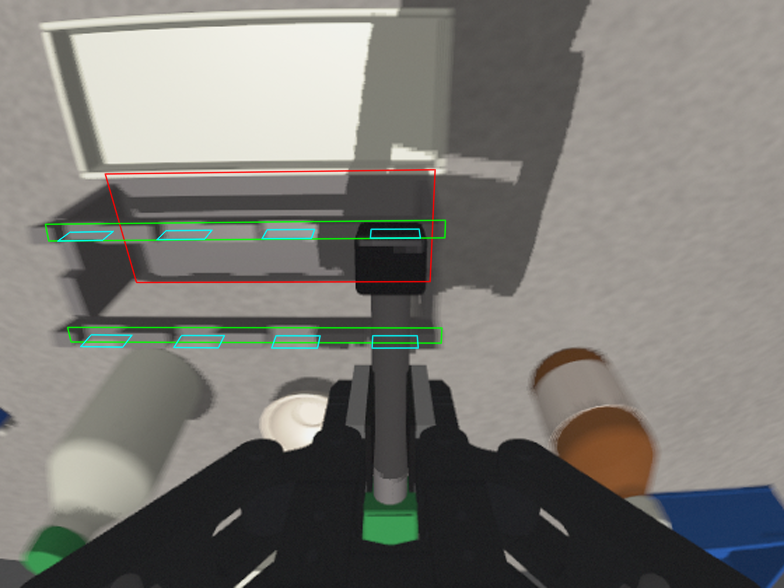

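View pics/s20.png

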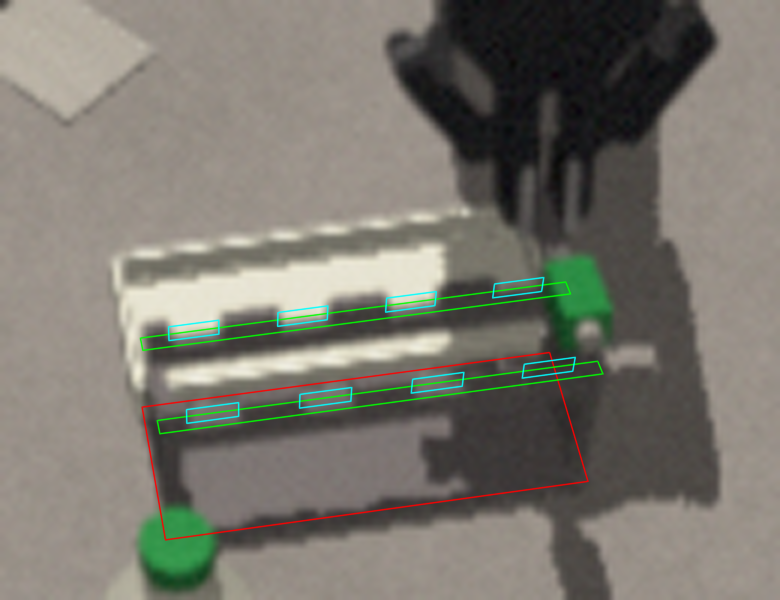

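View pics/side20.png

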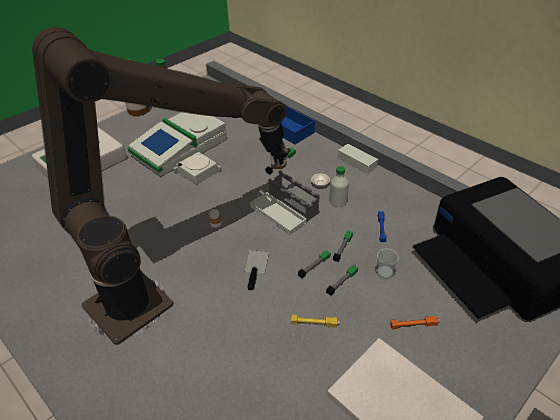

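>>> {"api": "move_arm", "payload": {"plan": [[[0,-0.4,-0.2,0.002,0.002,0.01,0.0],[0,-0.4,-0.2,0.004,0.004,0.02,0.0],[0,-0.4,-0.2,0.006,0.004,0.03,0.0],[0,-0.4,-0.2,0.006,0.004,0.044,0.0],[0,-0.4,-0.2,0.006,0.004,0.044,0.0]]]}}

```text
time: 26.15
eef_pos: [0.6529, 0.0316, 0.1051]
tcp_rot: [0.007, 0.995, -0.0, 0.103]
contact_force: [-1.2, -0.2, 0.4]
opening: 0.117
```

```bash
python3 - <<'E'
from h import *
st,im=shot("wrist","w21")
print(rel(seatTCP(4,.0),seatR()), st["eef_pos"])
over(im,"wrist",st,"o21",(0,0,560,420),1.4,[])
E
```

```text
(array([ 0.007 , -0.003 ,  0.0303]), array([ 0.05, -0.06,  0.07])) [0.65291774 0.03158368 0.10513177]
```

View pics/o21.png

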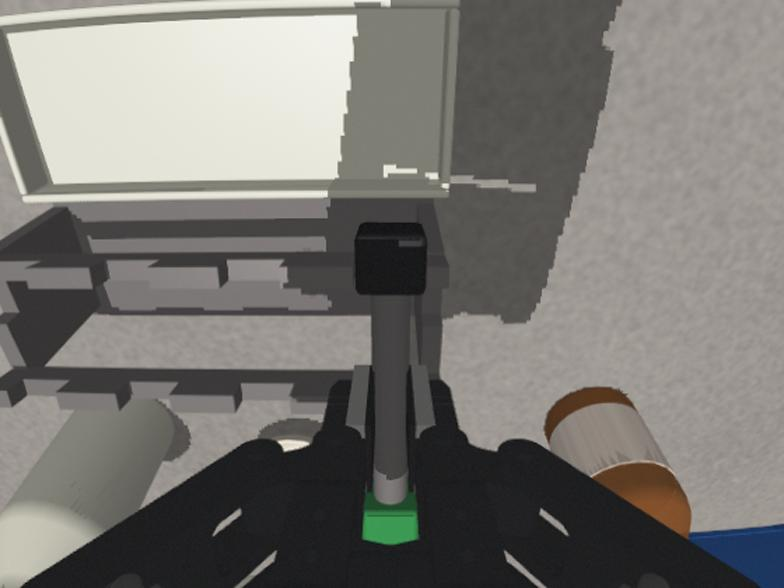

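```bash
cat >> h.py <<'E'
def teeth(x,y,yaw):
    t=np.tan(.209);o=[]
    for s in (-1,1):
        for a,b in((-.095,-.083),(-.061,-.035),(-.013,.013),(.035,.061),(.083,.095)):
            for dz,c in((.01,(0,255,255)),(0,(0,200,0))):
                o.append((T2(x,y,yaw,[[s*.026+d,yy,.075+(s*.026+d)*t+dz] for d,yy in((-.004,a),(.004,a),(.004,b),(-.004,b))]),c))
    return o
E
python3 - <<'E'
from h import *
st=get_state(); im=cv2.imread("pics/w21.png")[:,:,::-1]
over(im,"wrist",st,"o21",(0,100,350,330),2.25,teeth(RX,RY,RW))
E
```

```text
(no output)
```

View pics/o21.png

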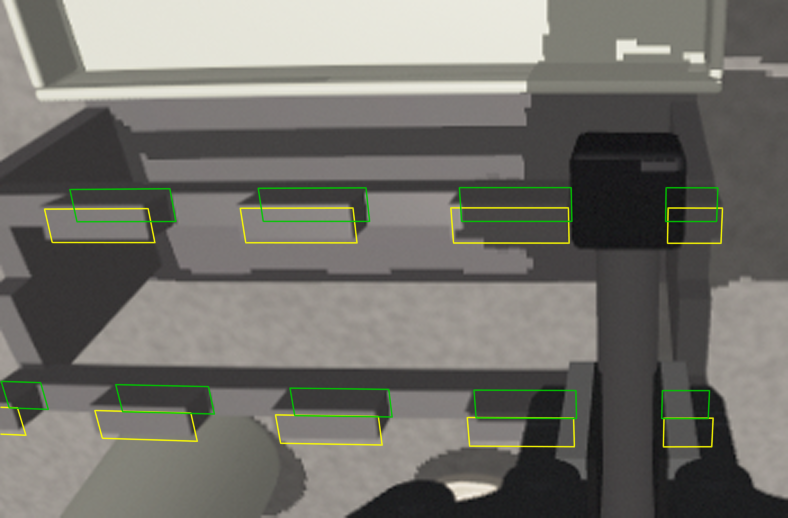

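>>> {"api": "move_arm", "payload": {"plan": [[[0,0,0,0,-0.003,0,0.0],[0,0,0,0.002,-0.003,0.01,0.0],[0,0,0,0.005,-0.003,0.02,0.0],[0,0,0,0.007,-0.003,0.03,0.0],[0,0,0,0.007,-0.003,0.03,0.0]]]}}

```text
time: 26.82
eef_pos: [0.6527, 0.0285, 0.0758]
tcp_rot: [0.007, 0.995, -0.0, 0.103]
contact_force: [-3.6, -1.0, 5.9]
opening: 0.115
```

```bash
python3 - <<'E'
from h import *
st,im=shot("wrist","w22")
print(rel(seatTCP(4,.0),seatR()), st["eef_pos"],st["contact_force"])
over(im,"wrist",st,"o22",(0,100,350,330),2.25,teeth(RX,RY,RW))
E
```

```text
(array([-0.0001, -0.0001,  0.0007]), array([ 0.05, -0.12,  0.08])) [0.65266754 0.02850166 0.07584781] [-3.62555314 -0.96589976  5.94830247]
```

View pics/o22.png

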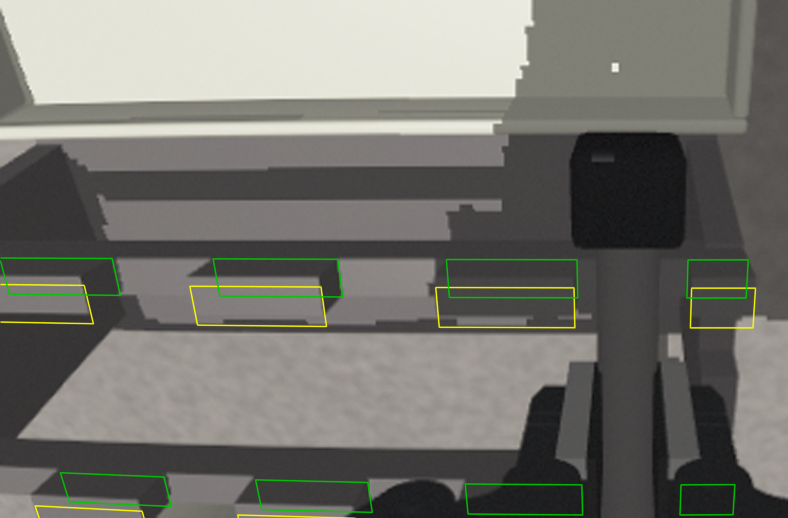

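>>> {"api": "move_arm", "payload": {"plan": [[[0,0,0,0,0,0,0.018],[0,0,0,0,0,0,0.018],[0,0,0,0,0,-0.01,0.02],[0,0,0,0,0,-0.03,0.025],[0,0,0,0,0,-0.07,0.03]]]}}

```text
time: 27.5
eef_pos: [0.6371, 0.0287, 0.1445]
tcp_rot: [0.007, 0.995, -0.0, 0.102]
contact_force: [1.1, -0.4, 0.3]
opening: 0.351
```

```bash
python3 - <<'E'
from h import *
st,im=shot("wrist","w23")
over(im,"wrist",st,"o23",(0,0,560,420),1.4,[])
st,im=shot("scene","s23")
over(im,"scene",st,"s23",(250,170,380,270),6,[])
print(st["eef_pos"],st["contact_force"])
E
```

```text
[0.64051339 0.02857857 0.15258878] [2.9019395  0.39439394 3.92961548]
```

View pics/o23.png

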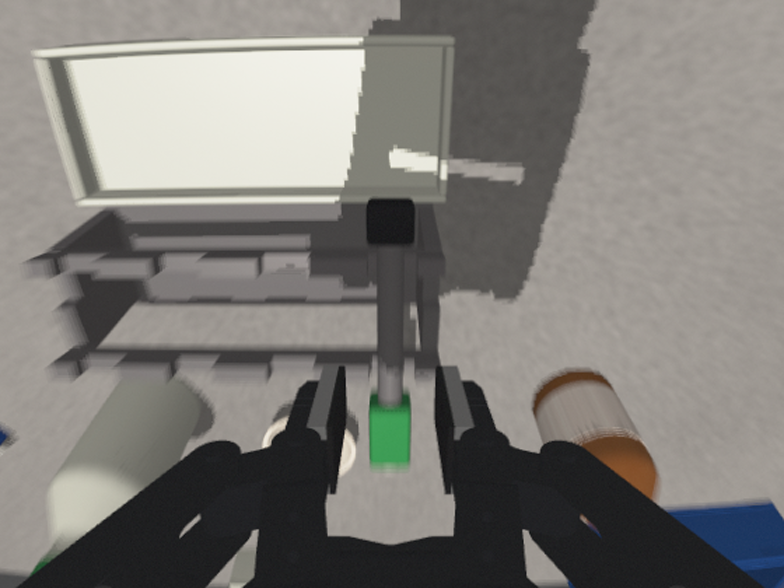

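View pics/s23.png

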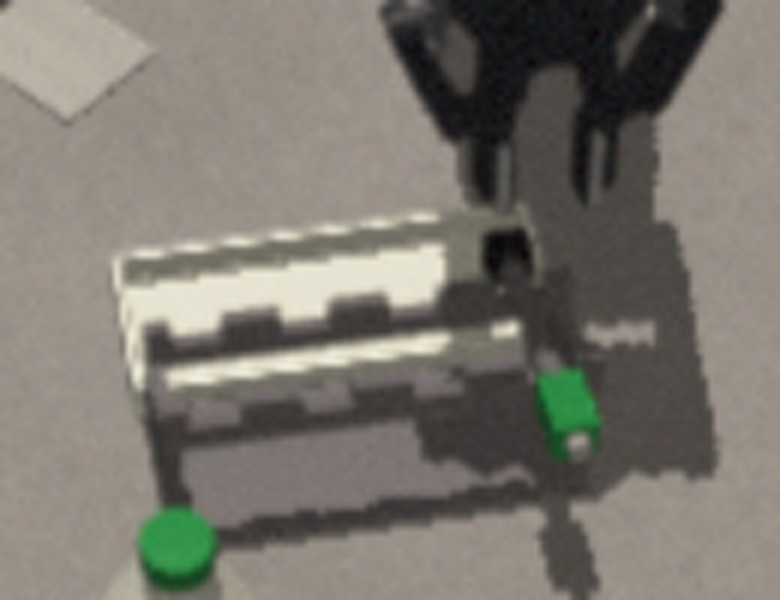

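```bash
python3 - <<'E'
from h import *
print(rel([.58,-.32,.25],D(np.pi+.2)))
E
```

```text
(array([ 0.0338, -0.3493, -0.1078]), array([ -1.38,  12.5 , -12.22]))
```

>>> {"api": "move_arm", "payload": {"plan": [[[0,2,0,0,-0.01,-0.055,0.04],[-0.3,5,-3,0.01,-0.06,-0.108,0.04],[-0.7,8,-6,0.02,-0.12,-0.108,0.04],[-1,12,-9,0.03,-0.18,-0.108,0.04],[-1.4,12.5,-12,0.034,-0.24,-0.108,0.04]]]}}

```text
time: 28.22
eef_pos: [0.5814, -0.2099, 0.2514]
tcp_rot: [-0.099, 0.995, -0.0, 0.001]
contact_force: [1.1, 0.8, 0.8]
opening: 0.464
```

```bash
python3 - <<'E'
from h import *
print(rel([.58,-.32,.25],D(np.pi+.2)))
E
```

```text
(array([ 0.0231, -0.1076,  0.0014]), array([-0.01,  0.06, -0.09]))
```

>>> {"api": "move_arm", "payload": {"plan": [[[0,0,0,0.011,-0.055,0,0.04],[0,0,0,0.023,-0.108,0,0.04],[0,0,0,0.023,-0.108,0,0.04],[0,0,0,0.023,-0.108,0,0.04],[0,0,0,0.023,-0.108,0,0.04]]]}}

```text
time: 28.85
eef_pos: [0.5804, -0.319, 0.2518]
tcp_rot: [-0.1, 0.995, -0.0, 0.001]
contact_force: [-0.2, 0.7, 0.7]
opening: 0.468
```

```bash
python3 - <<'E'
from h import *
st,im=shot("wrist","w24")
e=electrodes("wrist",st,im)
over(im,"wrist",st,"o24",(0,0,560,420),1.4,sum([elobj(*x[0],x[1]) for x in e],[]))
print(st["eef_pos"])
E
```

```text
org [ 0.4926 -0.3943] yaw 0.016 head [ 0.5483 -0.3932] from head [ 0.4923 -0.3942] len 0.134 p 0.71
org [0.727  0.1104] yaw 0.313 head [0.7605 0.1201] from head [0.7072 0.1029] len 0.1255 p 0.69
org [ 0.6015 -0.3082] yaw 0.331 head [ 0.6546 -0.2903] from head [ 0.6016 -0.3085] len 0.1352 p 0.67
[ 0.58041154 -0.31895974  0.25177423]
```

View pics/o24.png

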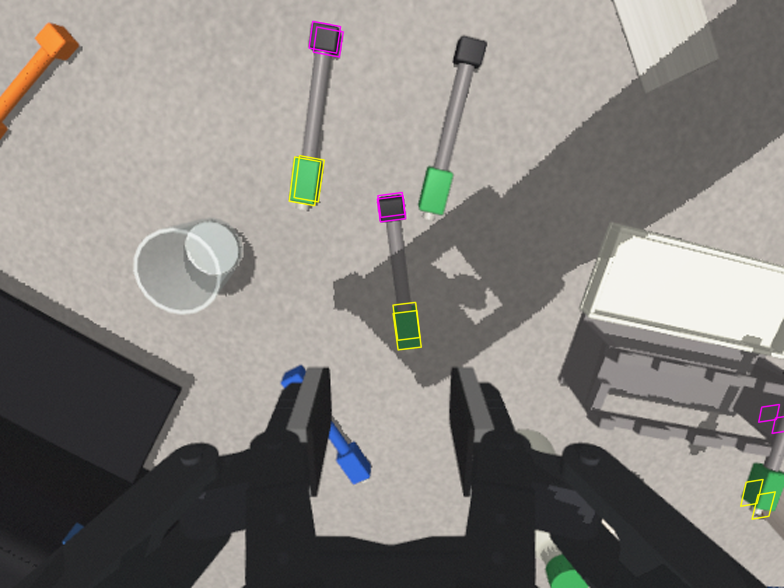

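```bash
python3 - <<'E'
from h import *
print(rel([.6015,-.3083,.004],D(np.pi+.331)))
E
```

```text
(array([-0.0224,  0.0064,  0.2478]), array([-0.03,  0.08, -7.49]))
```

>>> {"api": "move_arm", "payload": {"plan": [[[0,0,-4,-0.022,0.006,0.06,0.04],[0,0,-7.5,-0.022,0.006,0.12,0.04],[0,0,-7.5,-0.022,0.006,0.17,0.04],[0,0,-7.5,-0.022,0.006,0.21,0.04],[0,0,-7.5,-0.022,0.006,0.235,0.04]]]}}

```text
time: 29.58
eef_pos: [0.6003, -0.3067, 0.014]
tcp_rot: [-0.166, 0.986, 0.001, -0.001]
contact_force: [0.5, -0.1, 1.3]
opening: 0.469
```

```bash
python3 - <<'E'
from h import *
print(rel([.6015,-.3083,.004],D(np.pi+.331)))
E
```

```text
(array([-0.0006, -0.0019,  0.01  ]), array([ 0.14, -0.04,  0.1 ]))
```

>>> {"api": "move_arm", "payload": {"plan": [[[0,0,0,0,-0.002,0.01,0.04],[0,0,0,0,-0.002,0.01,0.0],[0,0,0,0,-0.002,0.01,0.0],[0,0,0,0,-0.002,0.01,0.0],[0,0,0,0,-0.002,0.01,0.0]]], "force": 40}}

```text
time: 30.2
eef_pos: [0.6016, -0.309, 0.0054]
tcp_rot: [-0.166, 0.986, 0.0, 0.0]
contact_force: [0.1, -0.1, 1.2]
opening: 0.117
```

>>> {"api": "move_arm", "payload": {"plan": [[[0,0,0,0,0,-0.02,0.0],[0,0,0,0,0,-0.06,0.0],[0,0,0,0,0,-0.12,0.0],[0,0,0,0,0,-0.16,0.0],[0,0,0,0,0,-0.18,0.0]]]}}

```text
time: 30.82
eef_pos: [0.6028, -0.3101, 0.1905]
tcp_rot: [-0.166, 0.986, -0.002, 0.003]
contact_force: [1.1, 0.4, -1.0]
opening: 0.119
```

```bash
python3 - <<'E'
from h import *
st,im=shot("wrist","w25")
print(st["eef_pos"],st["opening"],rel(seatTCP(3,.08),seatR()))
E
```

```text
[ 0.60280754 -0.31008427  0.19053209] 0.11925142059678707 (array([-0.141 ,  0.2592,  0.0359]), array([  1.79, -11.51,  19.94]))
```

View pics/w25.png

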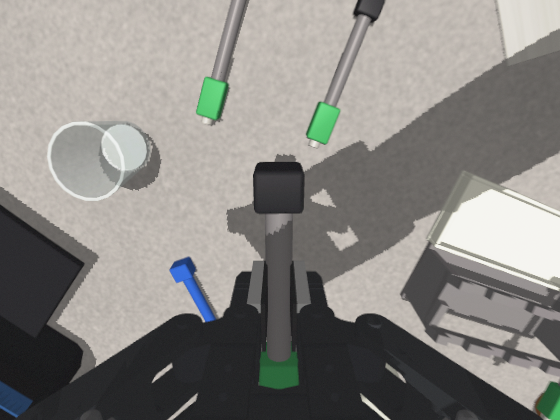

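>>> {"api": "move_arm", "payload": {"plan": [[[0.3,-2.5,4,-0.03,0.055,0,0.0],[0.7,-5,8,-0.06,0.11,0,0.0],[1,-7.5,12,-0.09,0.165,0,0.0],[1.4,-9.5,16,-0.12,0.22,0.01,0.0],[1.8,-11.5,20,-0.141,0.259,0.036,0.0]]]}}

```text
time: 31.5
eef_pos: [0.6524, -0.0172, 0.1548]
tcp_rot: [0.009, 0.994, -0.001, 0.106]
contact_force: [0.9, -0.2, -1.2]
opening: 0.118
```

```bash
python3 - <<'E'
from h import *
st,im=shot("wrist","w26")
print(st["eef_pos"],st["opening"],rel(seatTCP(3,.03),seatR()))
E
```

```text
[ 0.65239963 -0.01724336  0.154794  ] 0.11769594793756935 (array([ 0.0051, -0.0078,  0.0431]), array([ 0.31, -0.46, -0.11]))
```

>>> {"api": "move_arm", "payload": {"plan": [[[0.3,-0.4,0,0.002,-0.008,0.01,0.0],[0.3,-0.4,0,0.004,-0.008,0.02,0.0],[0.3,-0.4,0,0.005,-0.008,0.03,0.0],[0.3,-0.4,0,0.005,-0.008,0.043,0.0],[0.3,-0.4,0,0.005,-0.008,0.043,0.0]]]}}

```text
time: 32.17
eef_pos: [0.6516, -0.0203, 0.1036]
tcp_rot: [0.009, 0.995, -0.0, 0.103]
contact_force: [-0.2, -0.3, -0.6]
opening: 0.118
```

```bash
python3 - <<'E'
from h import *
st,im=shot("wrist","w27")
print(st["eef_pos"],st["opening"],rel(seatTCP(3,.0),seatR()))
over(im,"wrist",st,"o27",(50,100,400,330),2.25,teeth(RX,RY,RW))
E
```

```text
[ 0.65162759 -0.02025857  0.10363852] 0.11754978220288968 (array([0.006 , 0.0006, 0.0288]), array([ 0.01, -0.11, -0.15]))
```

View pics/o27.png

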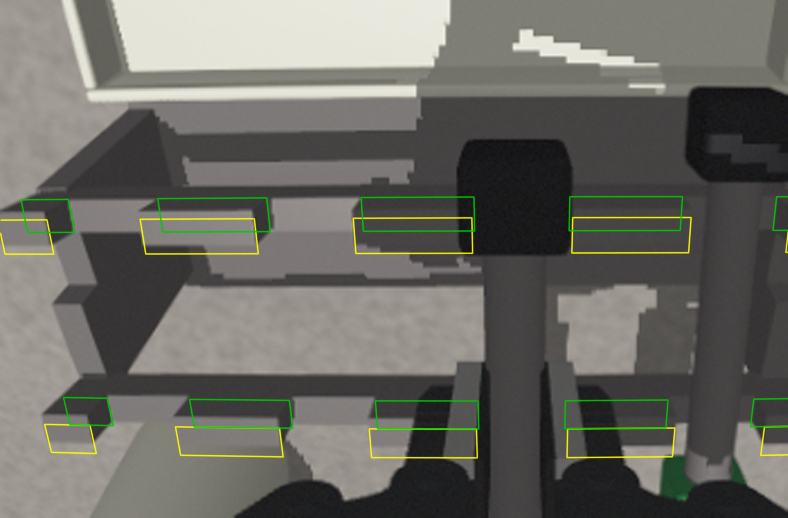

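>>> {"api": "move_arm", "payload": {"plan": [[[0,0,0,0.001,0.001,0.005,0.0],[0,0,0,0.003,0.001,0.013,0.0],[0,0,0,0.005,0.001,0.021,0.0],[0,0,0,0.006,0.001,0.029,0.0],[0,0,0,0.006,0.001,0.029,0.0]]]}}

```text
time: 32.85
eef_pos: [0.652, -0.0191, 0.0763]
tcp_rot: [0.009, 0.995, -0.001, 0.103]
contact_force: [-6.7, 0.5, 10.3]
opening: 0.116
```

>>> {"api": "move_arm", "payload": {"plan": [[[0,0,0,0,0,0,0.018],[0,0,0,0,0,0,0.018],[0,0,0,0,0,-0.01,0.02],[0,0,0,0,0,-0.03,0.025],[0,0,0,0,0,-0.07,0.03]]]}}

```text
time: 33.48
eef_pos: [0.6365, -0.0187, 0.1448]
tcp_rot: [0.009, 0.995, -0.0, 0.101]
contact_force: [-0.1, -0.6, -0.2]
opening: 0.353
```

```bash
python3 - <<'E'
from h import *
st,im=shot("wrist","w28")
over(im,"wrist",st,"o28",(0,0,560,420),1.4,[])
print(rel([.53,-.33,.22],D(np.pi)))
E
```

```text
(array([ 0.0878, -0.3127, -0.0874]), array([-0.16, 12.29, -1.  ]))
```

View pics/o28.png

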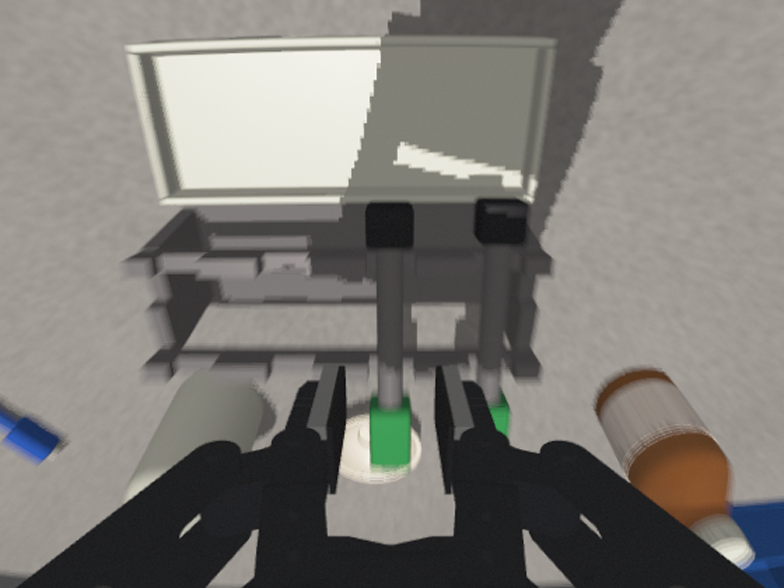

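>>> {"api": "move_arm", "payload": {"plan": [[[0,2,0,0,0,-0.055,0.04],[0,5,0,0.02,-0.06,-0.1,0.04],[0,8,0,0.04,-0.12,-0.1,0.04],[0,12,-0.5,0.06,-0.18,-0.1,0.04],[0,12.3,-1,0.088,-0.24,-0.1,0.04]]]}}

```text
time: 34.15
eef_pos: [0.536, -0.2431, 0.236]
tcp_rot: [-0.0, 1.0, -0.003, 0.001]
contact_force: [1.3, 0.8, -0.1]
opening: 0.469
```

```bash
python3 - <<'E'
from h import *
print(rel([.51,-.33,.23],D(np.pi+.05)))
E
```

```text
(array([ 0.0261, -0.0868,  0.0064]), array([-0.3 ,  0.16, -2.83]))
```

>>> {"api": "move_arm", "payload": {"plan": [[[0,0,-2.8,0.013,-0.045,0,0.04],[0,0,-2.8,0.026,-0.087,0,0.04],[0,0,-2.8,0.026,-0.087,0,0.04],[0,0,-2.8,0.026,-0.087,0,0.04],[0,0,-2.8,0.026,-0.087,0,0.04]]]}}

```text
time: 34.78
eef_pos: [0.5105, -0.329, 0.2369]
tcp_rot: [-0.026, 1.0, -0.003, 0.002]
contact_force: [0.3, -0.6, -0.3]
opening: 0.468
```

```bash
python3 - <<'E'
from h import *
st,im=shot("wrist","w29")
e=electrodes("wrist",st,im)
over(im,"wrist",st,"o29",(0,0,560,420),1.4,sum([elobj(*x[0],x[1]) for x in e],[]))
for x in e: print(rel([*x[0],.004],D(np.pi+x[1])))
E
```

```text
org [ 0.4926 -0.3943] yaw 0.019 head [ 0.5477 -0.3932] from head [ 0.4917 -0.3943] len 0.1344 p 0.95
org [0.6783 0.042 ] yaw 0.222 head [0.7851 0.0646] from head [0.7305 0.0523] len 0.2016 p 0.9
org [ 0.481  -0.2915] yaw -0.021 head [ 0.5356 -0.2928] from head [ 0.4796 -0.2917] len 0.1322 p 0.72
(array([ 0.0219, -0.063 ,  0.2329]), array([-0.3 ,  0.17,  1.85]))
(array([-0.1859,  0.3631,  0.2313]), array([-0.32,  0.14, -9.78]))
(array([0.0283, 0.0402, 0.2324]), array([-0.3 ,  0.18,  4.14]))
```

View pics/o29.png

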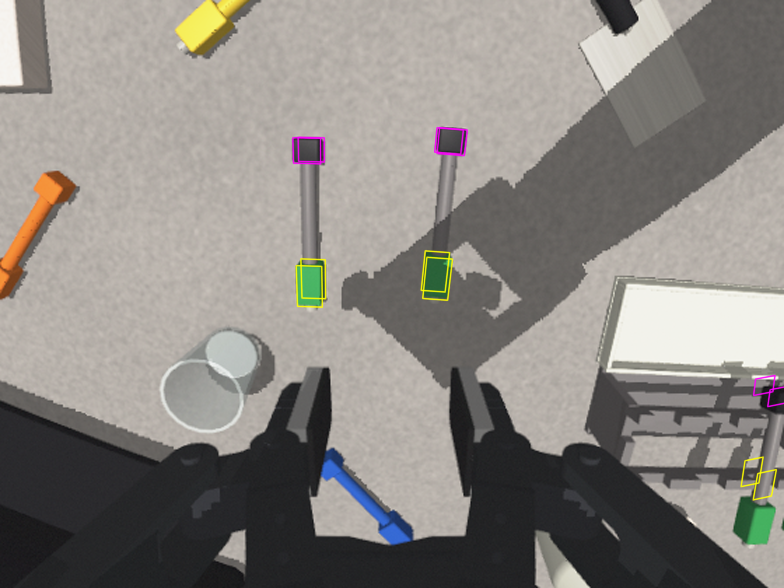

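>>> {"api": "move_arm", "payload": {"plan": [[[0,0,4,0.01,0.02,0.04,0.04],[0,0,4,0.028,0.04,0.1,0.04],[0,0,4,0.028,0.04,0.15,0.04],[0,0,4,0.028,0.04,0.195,0.04],[0,0,4,0.028,0.04,0.22,0.04]]]}}

```text
time: 35.5
eef_pos: [0.4802, -0.2896, 0.0136]
tcp_rot: [0.009, 1.0, -0.001, 0.0]
contact_force: [0.2, 0.3, 0.3]
opening: 0.466
```

```bash
python3 - <<'E'
from h import *
print(rel([.4803,-.2916,.004],D(np.pi-.02)))
E
```

```text
(array([-0.0002, -0.002 ,  0.0096]), array([-0.14,  0.01,  0.16]))
```

>>> {"api": "move_arm", "payload": {"plan": [[[0,0,0,0,-0.002,0.0095,0.04],[0,0,0,0,-0.002,0.0095,0.0],[0,0,0,0,-0.002,0.0095,0.0],[0,0,0,0,-0.002,0.0095,0.0],[0,0,0,0,-0.002,0.0095,0.0]]], "force": 40}}

```text
time: 36.12
eef_pos: [0.4808, -0.2921, 0.0053]
tcp_rot: [0.009, 1.0, -0.002, 0.001]
contact_force: [-0.1, -0.5, 2.2]
opening: 0.118
```

>>> {"api": "move_arm", "payload": {"plan": [[[0,0,0,0,0,-0.02,0.0],[0,0,0,0,0,-0.06,0.0],[0,0,0,0,0,-0.12,0.0],[0,0,0,0,0,-0.16,0.0],[0,0,0,0,0,-0.18,0.0]]]}}

```text
time: 36.75
eef_pos: [0.4815, -0.2923, 0.1897]
tcp_rot: [0.009, 1.0, -0.004, 0.003]
contact_force: [0.0, 0.2, -0.2]
opening: 0.116
```

```bash
python3 - <<'E'
from h import *
st,im=shot("wrist","w30")
print(st["eef_pos"],st["opening"],rel(seatTCP(2,.09),seatR()))
E
```

```text
[ 0.48151809 -0.29233192  0.18972717] 0.11593807146223753 (array([-0.1652,  0.2284,  0.0252]), array([-5.200e-01, -1.154e+01, -1.000e-02]))
```

View pics/w30.png

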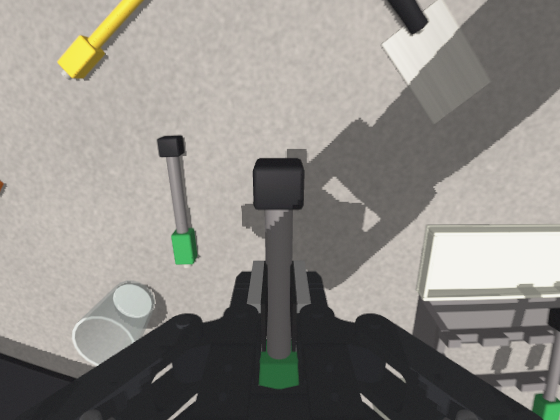

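>>> {"api": "move_arm", "payload": {"plan": [[[-0.1,-2.5,0,-0.035,0.048,0,0.0],[-0.2,-5,0,-0.07,0.096,0,0.0],[-0.3,-7.5,0,-0.105,0.144,0,0.0],[-0.4,-9.5,0,-0.14,0.19,0.01,0.0],[-0.5,-11.5,0,-0.165,0.228,0.025,0.0]]]}}

```text
time: 37.42
eef_pos: [0.6516, -0.0658, 0.1637]
tcp_rot: [0.008, 0.995, -0.001, 0.104]
contact_force: [-0.3, -0.2, -0.2]
opening: 0.119
```

```bash
python3 - <<'E'
from h import *
st,im=shot("wrist","w31")
print(st["eef_pos"],st["opening"],rel(seatTCP(2,.03),seatR()))
E
```

```text
[ 0.65162766 -0.06576484  0.16370759] 0.11885788172486354 (array([ 0.0111, -0.0064,  0.0541]), array([ 0.28, -0.24,  0.12]))
```

>>> {"api": "move_arm", "payload": {"plan": [[[0.2,-0.2,0,0.003,-0.004,0.01,0.0],[0.2,-0.2,0,0.007,-0.005,0.025,0.0],[0.2,-0.2,0,0.011,-0.006,0.04,0.0],[0.2,-0.2,0,0.011,-0.006,0.054,0.0],[0.2,-0.2,0,0.011,-0.006,0.054,0.0]]]}}

```text
time: 38.1
eef_pos: [0.6505, -0.0675, 0.1033]
tcp_rot: [0.007, 0.995, 0.0, 0.103]
contact_force: [0.3, 0.4, -1.4]
opening: 0.12
```

```bash
python3 - <<'E'
from h import *
st,im=shot("wrist","w32")
print(st["eef_pos"],st["opening"],rel(seatTCP(2,.0),seatR(),st))
over(im,"wrist",st,"o32",(100,100,450,330),2.25,teeth(RX,RY,RW))
E
```

```text
[ 0.65048471 -0.06751038  0.10330903] 0.12028859809696665 (array([ 0.0049, -0.    ,  0.0278]), array([ 0.12, -0.21,  0.06]))
```

View pics/o32.png

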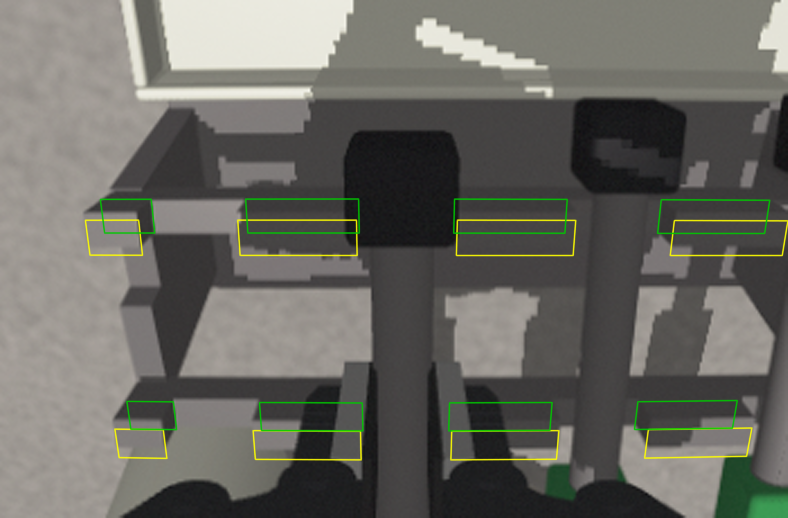

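>>> {"api": "move_arm", "payload": {"plan": [[[0,0,0,0.001,0.001,0.005,0.0],[0,0,0,0.003,0.001,0.013,0.0],[0,0,0,0.005,0.001,0.021,0.0],[0,0,0,0.005,0.001,0.028,0.0],[0,0,0,0.005,0.001,0.028,0.0]]]}}

```text
time: 38.78
eef_pos: [0.6518, -0.0664, 0.0765]
tcp_rot: [0.007, 0.995, 0.0, 0.103]
contact_force: [-3.9, 1.0, 4.5]
opening: 0.117
```

>>> {"api": "move_arm", "payload": {"plan": [[[0,0,0,0,0,0,0.018],[0,0,0,0,0,0,0.018],[0,0,0,0,0,-0.01,0.02],[0,0,0,0,0,-0.03,0.025],[0,0,0,0,0,-0.07,0.03]]]}}

```text
time: 39.4
eef_pos: [0.6364, -0.0661, 0.1452]
tcp_rot: [0.007, 0.995, 0.0, 0.102]
contact_force: [1.1, -1.5, 0.3]
opening: 0.352
```

```bash
python3 - <<'E'
from h import *
st,im=shot("wrist","w33")
over(im,"wrist",st,"o33",(0,0,560,420),1.4,[])
print(rel([.51,-.36,.22],D(np.pi)))
E
```

```text
(array([ 0.1087, -0.2948, -0.0917]), array([-0.14, 12.33, -0.77]))
```

View pics/o33.png

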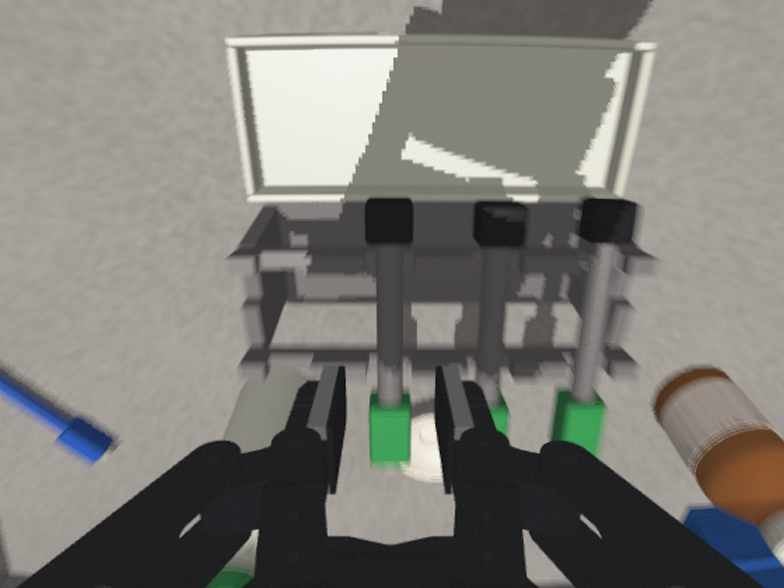

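>>> {"api": "move_arm", "payload": {"plan": [[[0,2,0,0,0,-0.055,0.04],[0,5,0,0.02,-0.06,-0.09,0.04],[0,8,0,0.05,-0.12,-0.09,0.04],[0,12,-0.5,0.08,-0.18,-0.09,0.04],[0,12.3,-0.8,0.108,-0.24,-0.09,0.04]]]}}

```text
time: 40.08
eef_pos: [0.5209, -0.2877, 0.2224]
tcp_rot: [-0.001, 1.0, -0.002, 0.002]
contact_force: [0.5, -0.5, -0.9]
opening: 0.466
```

```bash
python3 - <<'E'
from h import *
print(rel([.495,-.392,.15],D(np.pi+.018)))
E
```

```text
(array([ 0.0262, -0.1039,  0.0728]), array([-0.27,  0.17, -0.97]))
```

>>> {"api": "move_arm", "payload": {"plan": [[[0,0,-1,0.013,-0.05,0.01,0.04],[0,0,-1,0.026,-0.104,0.04,0.04],[0,0,-1,0.026,-0.104,0.073,0.04],[0,0,-1,0.026,-0.104,0.073,0.04],[0,0,-1,0.026,-0.104,0.073,0.04]]]}}

```text
time: 40.7
eef_pos: [0.4961, -0.3922, 0.1518]
tcp_rot: [-0.01, 1.0, -0.003, 0.002]
contact_force: [1.3, -0.8, 0.8]
opening: 0.467
```

```bash
python3 - <<'E'
from h import *
st,im=shot("wrist","w34")
e=electrodes("wrist",st,im)
for x in e: print(rel([*x[0],.004],D(np.pi+x[1])))
E
```

```text
org [ 0.4915 -0.3949] yaw 0.023 head [ 0.5479 -0.3941] from head [ 0.492  -0.3954] len 0.1344 p 0.77
(array([ 0.0059, -0.0013,  0.1485]), array([-0.46,  0.33, -0.17]))
```

View pics/w34.png

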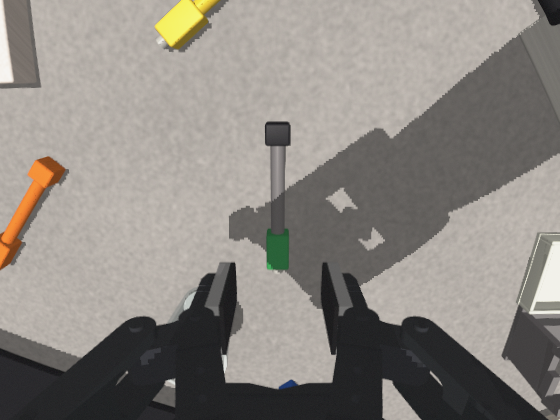

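>>> {"api": "move_arm", "payload": {"plan": [[[-0.4,0.3,0,0.004,-0.001,0.05,0.04],[-0.4,0.3,0,0.004,-0.001,0.1,0.04],[-0.4,0.3,0,0.004,-0.001,0.13,0.04],[-0.4,0.3,0,0.004,-0.001,0.143,0.04],[-0.4,0.3,0,0.004,-0.001,0.147,0.04]]]}}

```text
time: 41.42
eef_pos: [0.4943, -0.3948, 0.0064]
tcp_rot: [-0.01, 1.0, -0.001, 0.001]
contact_force: [0.4, -0.1, 0.3]
opening: 0.47
```

```bash
python3 - <<'E'
from h import *
print(rel([.492,-.3947,.004],D(np.pi+.02)))
E
```

```text
(array([0.0023, 0.0002, 0.0024]), array([-0.12,  0.09,  0.02]))
```

>>> {"api": "move_arm", "payload": {"plan": [[[0,0,0,0.002,0,0.0025,0.04],[0,0,0,0.002,0,0.0025,0.0],[0,0,0,0.002,0,0.0025,0.0],[0,0,0,0.002,0,0.0025,0.0],[0,0,0,0.002,0,0.0025,0.0]]], "force": 40}}

```text
time: 42.05
eef_pos: [0.4929, -0.3957, 0.0054]
tcp_rot: [-0.01, 1.0, -0.002, 0.001]
contact_force: [0.1, 0.1, 5.1]
opening: 0.118
```

>>> {"api": "move_arm", "payload": {"plan": [[[0,0,0,0,0,-0.02,0.0],[0,0,0,0,0,-0.06,0.0],[0,0,0,0,0,-0.12,0.0],[0,0,0,0,0,-0.16,0.0],[0,0,0,0,0,-0.19,0.0]]]}}

```text
time: 42.68
eef_pos: [0.4927, -0.3953, 0.199]
tcp_rot: [-0.01, 1.0, -0.003, 0.003]
contact_force: [-0.0, -0.7, -1.1]
opening: 0.118
```

```bash
python3 - <<'E'
from h import *
st,im=shot("wrist","w35")
print(st["eef_pos"],st["opening"],rel(seatTCP(1,.1),seatR()))
E
```

```text
[ 0.49273292 -0.39525609  0.19899533] 0.11772631477792066 (array([-0.1619,  0.2783,  0.0268]), array([ -0.43, -11.43,   2.16]))
```

View pics/w35.png

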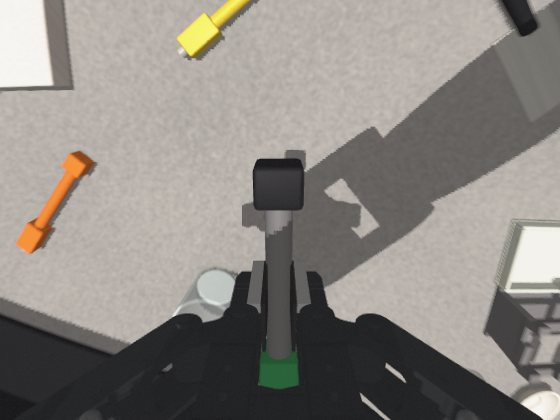

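>>> {"api": "move_arm", "payload": {"plan": [[[-0.1,-2.5,0.4,-0.035,0.056,0,0.0],[-0.2,-5,0.8,-0.07,0.112,0,0.0],[-0.3,-7.5,1.2,-0.1,0.168,0,0.0],[-0.4,-9.5,1.6,-0.13,0.224,0.01,0.0],[-0.4,-11.4,2.2,-0.162,0.276,0.027,0.0]]]}}

```text
time: 43.35
eef_pos: [0.6463, -0.1247, 0.178]
tcp_rot: [0.008, 0.994, -0.001, 0.106]
contact_force: [0.6, 0.2, -0.3]
opening: 0.116
```

>>> {"api": "move_arm", "payload": {"plan": [[[0,0,0,0,0,0,0.0],[0,0,0,0,0,0,0.0],[0,0,0,0,0,0,0.0],[0,0,0,0,0,0,0.0],[0,0,0,0,0,0,0.0]]]}}

```text
time: 43.98
eef_pos: [0.6462, -0.1257, 0.1783]
tcp_rot: [0.009, 0.994, -0.002, 0.106]
contact_force: [0.4, 0.1, -0.7]
opening: 0.117
```

```bash
python3 - <<'E'
from h import *
st=get_state()
print(st["eef_pos"],st["opening"],rel(seatTCP(1,.03),seatR()))
E
```

```text
[ 0.64623392 -0.12569265  0.17833065] 0.11737668386596213 (array([0.0113, 0.0103, 0.0724]), array([-0.09,  0.14, -0.13]))
```

>>> {"api": "move_arm", "payload": {"plan": [[[0,0,0,0.004,0.01,0.015,0.0],[0,0,0,0.007,0.01,0.03,0.0],[0,0,0,0.011,0.01,0.05,0.0],[0,0,0,0.011,0.01,0.072,0.0],[0,0,0,0.011,0.01,0.072,0.0]]]}}

```text
time: 44.6
eef_pos: [0.6491, -0.1152, 0.1017]
tcp_rot: [0.009, 0.995, -0.0, 0.103]
contact_force: [0.2, -0.4, -0.2]
opening: 0.118
```

```bash
python3 - <<'E'
from h import *
st,im=shot("wrist","w36")
print(st["eef_pos"],st["opening"],rel(seatTCP(1,.0),seatR(),st))
over(im,"wrist",st,"o36",(150,100,500,330),2.25,teeth(RX,RY,RW))
E
```

```text
[ 0.64912998 -0.11523857  0.10172201] 0.11842205551538708 (array([ 0.004 , -0.0003,  0.0263]), array([ 0.02, -0.19, -0.15]))
```

View pics/o36.png

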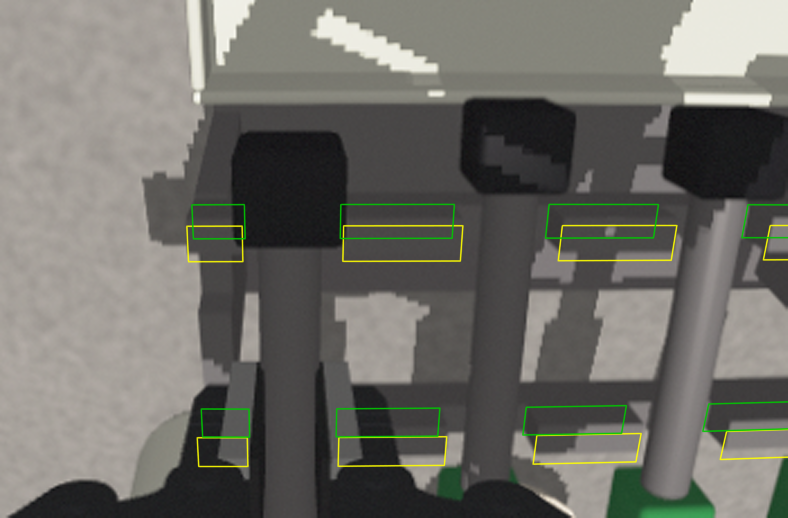

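>>> {"api": "move_arm", "payload": {"plan": [[[0,0,0,0.001,0.0005,0.005,0.0],[0,0,0,0.002,0.0005,0.013,0.0],[0,0,0,0.004,0.0005,0.02,0.0],[0,0,0,0.004,0.0005,0.0265,0.0],[0,0,0,0.004,0.0005,0.0265,0.0]]]}}

```text
time: 45.28
eef_pos: [0.6518, -0.1152, 0.0769]
tcp_rot: [0.009, 0.995, -0.001, 0.104]
contact_force: [-1.6, 0.2, -0.4]
opening: 0.113
```

>>> {"api": "move_arm", "payload": {"plan": [[[0,0,0,0,0,0,0.018],[0,0,0,0,0,0,0.018],[0,0,0,0,0,-0.01,0.02],[0,0,0,0,0,-0.03,0.025],[0,0,0,0,0,-0.07,0.03]]]}}

```text
time: 45.9
eef_pos: [0.6362, -0.1147, 0.1456]
tcp_rot: [0.009, 0.995, -0.001, 0.103]
contact_force: [-0.1, -0.2, 0.6]
opening: 0.354
```

```bash
python3 - <<'E'
from h import *
st,im=shot("wrist","w37")
over(im,"wrist",st,"o37",(0,0,560,420),1.4,[])
print(rel([.50,-.06,.32],D(np.pi)))
E
```

```text
(array([ 0.1012,  0.0527, -0.1928]), array([-0.3 , 12.49, -1.02]))
```

View pics/o37.png

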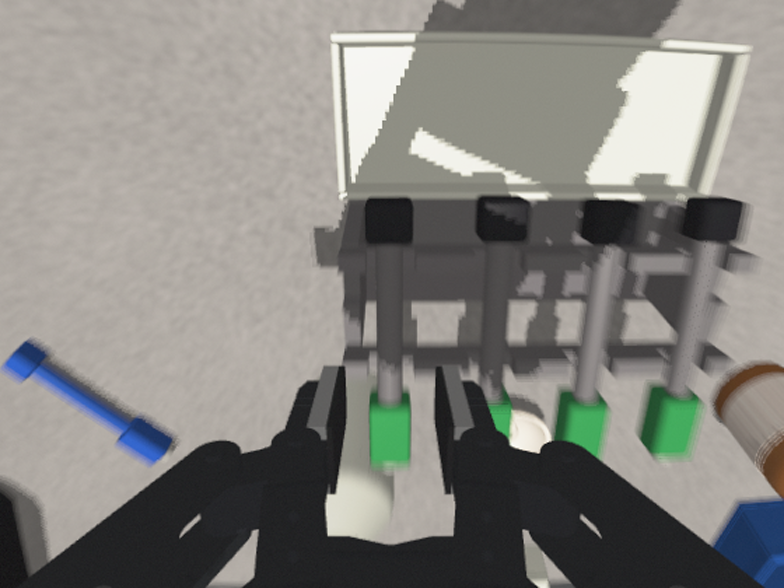

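>>> {"api": "move_arm", "payload": {"plan": [[[0,2,0,0,0,-0.06,0.04],[0,5,0,0.03,0.04,-0.12,0.04],[0,8,0,0.06,0.08,-0.18,0.04],[0,11,0,0.1,0.12,-0.193,0.04],[-0.3,12.5,-1,0.1,0.15,-0.193,0.04]]]}}

```text
time: 46.58
eef_pos: [0.5021, 0.0381, 0.3242]
tcp_rot: [0.001, 1.0, -0.0, 0.003]
contact_force: [0.3, -0.5, -0.7]
opening: 0.467
```

>>> {"api": "move_arm", "payload": {"plan": [[[0,0,0,0,0,0,0.04],[0,0,0,0,0,0,0.04],[0,0,0,0,0,0,0.04],[0,0,0,0,0,0,0.04],[0,0,0,0,0,0,0.04]]]}}

```text
time: 47.2
eef_pos: [0.5022, 0.0375, 0.3237]
tcp_rot: [0.001, 1.0, -0.0, 0.002]
contact_force: [0.2, 0.1, 0.1]
opening: 0.47
```

```bash
python3 - <<'E'
from h import *
st,im=shot("wrist","w38"); print(st["eef_pos"])
g=T2(RX,RY,RW,[[-.076,0,0]])[0]
over(im,"wrist",st,"o38",(0,0,560,420),1.4,trayobj(g[0],g[1],RW)+titobj(.5815,.407,.02)+stirobj(.5277,.3508,.02))
st,im=shot("scene","s38")
over(im,"scene",st,"s38",(230,130,490,300),3,[])
shot("side","side38")
E
```

```text
[0.50222524 0.03745275 0.32373022]
```

View pics/o38.png

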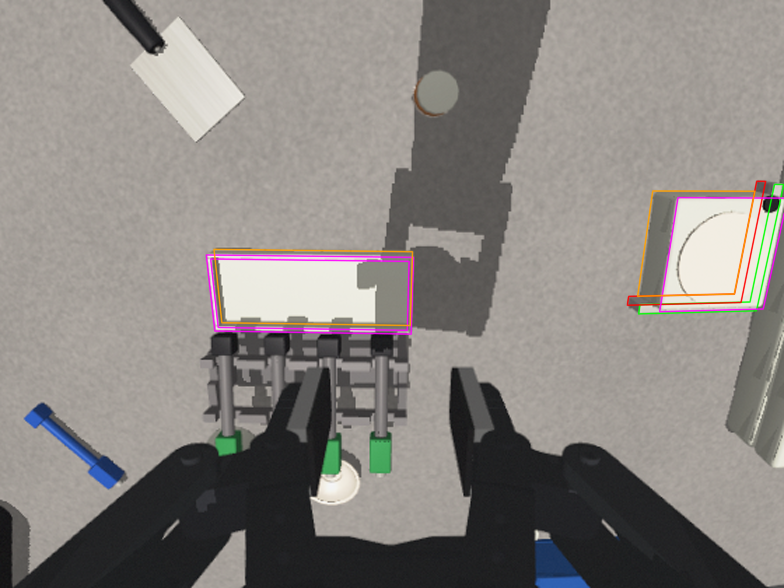

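View pics/s38.png

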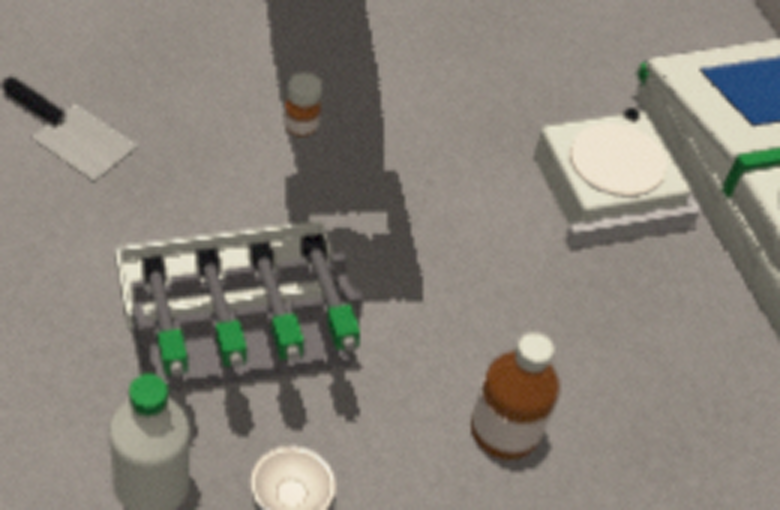

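View pics/side38.png

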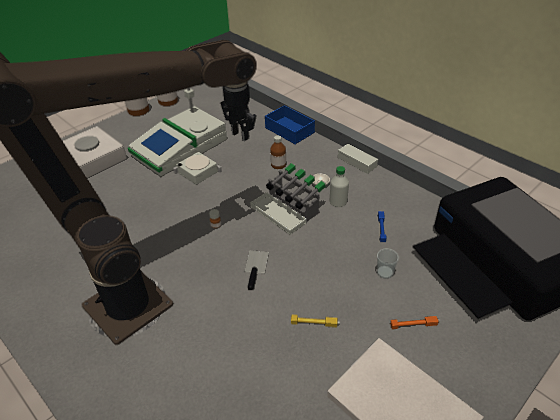

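```bash
python3 - <<'E'
from h import *
st=get_state(); im=cv2.imread("pics/w38.png")[:,:,::-1]
over(im,"wrist",st,"o38z",(135,165,315,345),3.3,teeth(RX,RY,RW))
over(im,"wrist",st,"o38s",(440,120,560,240),5,[])
E
```

```text
(no output)
```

View pics/o38z.png

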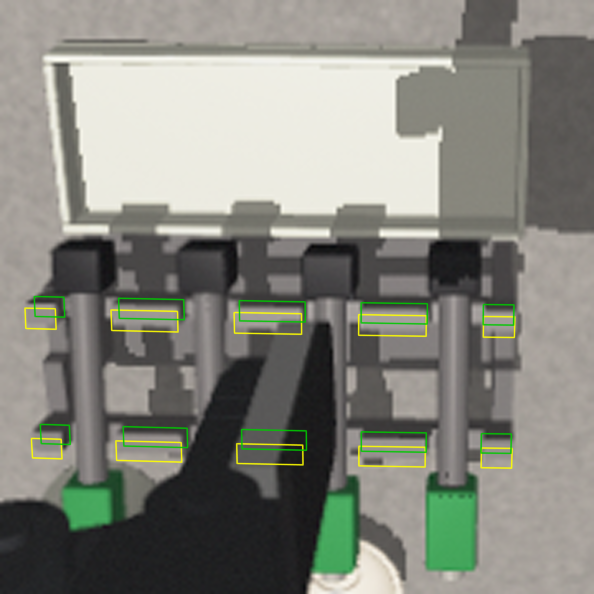

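View pics/o38s.png

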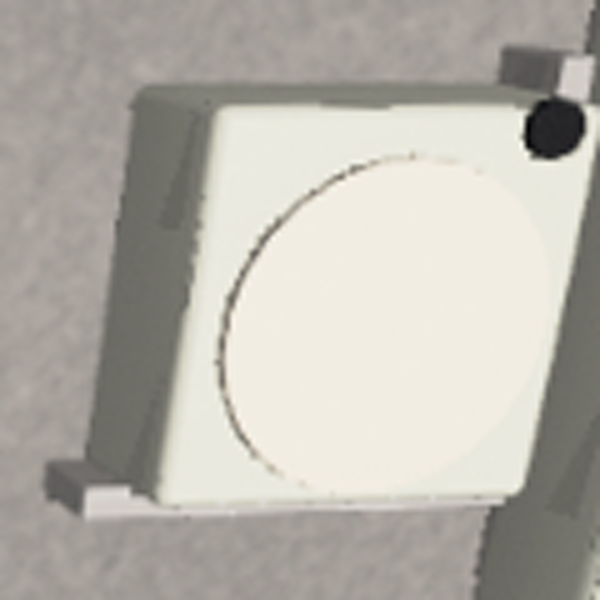

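```bash
python3 - <<'E'
from h import *
st=get_state(); print(rel([.58,-.04,.30],D(np.pi/2)))
E
```

```text
(array([-0.0778, -0.0776,  0.0244]), array([ 0.19,  0.26, 89.9 ]))
```

```bash
python3 - <<'E'
from h import *
st=get_state(); im=cv2.imread("pics/w38.png")[:,:,::-1]
g=T2(RX,RY,RW,[[-.076,0,0]])[0]
over(im,"wrist",st,"o38t",(140,165,310,250),4.6,trayobj(g[0],g[1],RW))
im=read_camera("side"); r=restobj(RX,RY,RW)
over(im,"side",None,"o38u",(235,150,345,240),7,trayobj(g[0],g[1],RW)+r[:1])
E
```

```text
(no output)
```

View pics/o38t.png

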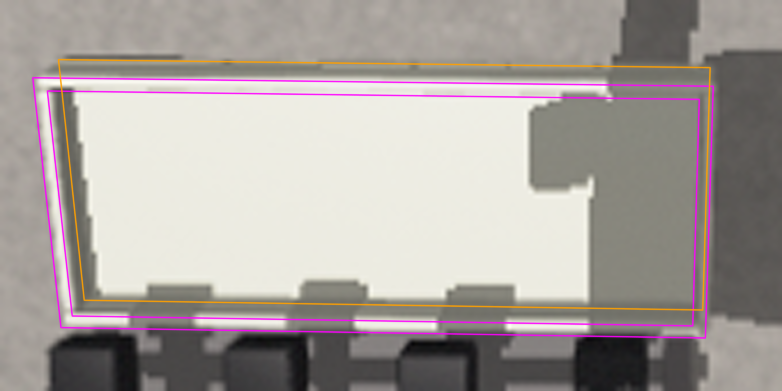

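View pics/o38u.png

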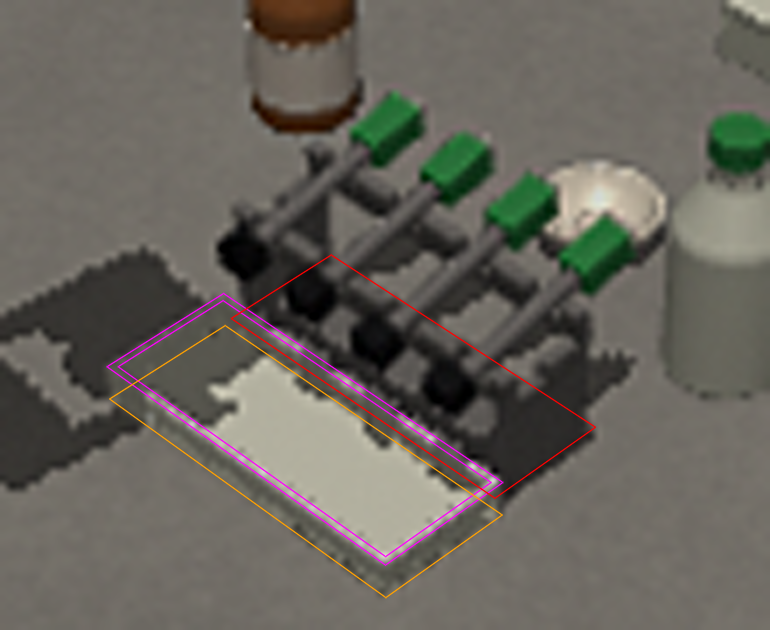

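>>> {"api": "move_arm", "payload": {"plan": [[[0,0,0,0.03,0,-0.03,0.04],[0,0,0,0.03,0,-0.03,0.04],[0,0,0,0.03,0,-0.03,0.04],[0,0,0,0.03,0,-0.03,0.04],[0,0,0,0.03,0,-0.03,0.04]]]}}

```text
time: 48.02
eef_pos: [0.4721, 0.038, 0.3528]
tcp_rot: [0.001, 1.0, -0.0, 0.002]
contact_force: [-0.3, 0.5, -0.0]
opening: 0.47
```

>>> {"api": "move_arm", "payload": {"plan": [[[0,0,0,0,0,0,0.04],[0,0,0,0,0,0,0.04],[0,0,0,0,0,0,0.04],[0,0,0,0,0,0,0.04],[0,0,0,0,0,0,0.04]]]}}

```text
time: 48.65
eef_pos: [0.4721, 0.038, 0.3529]
tcp_rot: [0.001, 1.0, -0.0, 0.002]
contact_force: [0.3, -0.3, 0.5]
opening: 0.47
```

>>> {"api": "move_arm", "payload": {"plan": [[[0,0,0,0,0,0,0.04],[0,0,0,0,0,0,0.04],[0,0,0,0,0,0,0.04],[0,0,0,0,0,0,0.04],[0,0,0,0,0,0,0.04]]]}}

```text
time: 49.28
eef_pos: [0.4721, 0.038, 0.3529]
tcp_rot: [0.001, 1.0, -0.0, 0.002]
contact_force: [-0.7, 0.6, 0.3]
opening: 0.467
```

```bash
python3 - <<'E'
from h import *
g=T2(RX,RY,RW,[[-.076,0,0]])[0]
st,im=shot("wrist","w40"); print(st["time"],st["contact_force"])
over(im,"wrist",st,"o40",(0,0,560,420),1.4,trayobj(g[0],g[1],RW)+stirobj(.5277,.3508,.02))
E
```

```text
49.275 [-0.65883405  0.61100956  0.27320514]
```

View pics/o40.png

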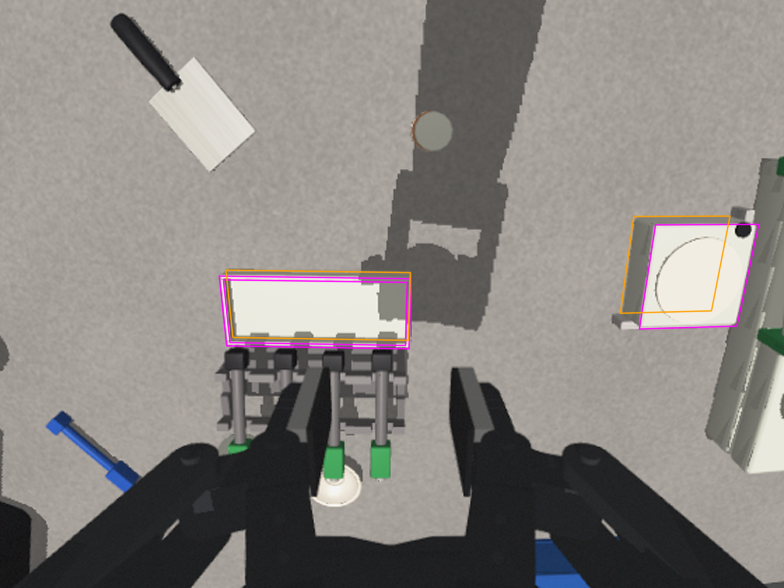

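Everything is in place, nothing has been knocked aside, and the gripper is empty and clear. I'm handing the job in.

```bash
python3 - <<'E'
from plant import *
print(ticket.sign_off())
E
```

```text
the job is handed in; nothing more can be done
None
```

The bench is in order and the job is handed in, after about 49 s of the 208 s allowed.

- **Tray:** I gripped it by its back wall, slid it against the front of the rest and pressed it home. The contact force rose with almost no twist, so it sits flush. In the last pictures it lies within about 1 mm of its centred place.
- **Stirrer:** I pushed it against both fences of the corner bracket. A close-up from above shows it square and flush with both.
- **Electrodes:** All four green-headed ones were there. I laid them in seats 4, 3, 2 and 1 after the tray was in place. The pictures show each one down in both notches, head at the high side and cap over the tray.
- **Other things:** I did not handle the blue, orange and yellow look-alikes, the glassware or the spatula.

No check failed. Lowering the last electrode, in seat 1, showed almost no contact force, so it probably settled the last millimetre on release; the pictures afterwards show it seated like the others. I never saw the tray or stirrer knocked aside, and the grip never slackened. When I handed in, the gripper was empty and well above the bench.

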